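Load the tool-marking machine and set its head against the backlash

TASK

Turn the red quarter-turn latch to free the tray of the marking machine, pull the tray fully out and lay every deburring tool and scriber (each has a yellow collar) from the bench flat and side by side on its floor. Push the tray fully home and latch it again. Only then set the head: its screw has slack, so turn the black dial anticlockwise well past the red mark (30 degrees or more beyond it), then bring its pointer clockwise up to the mark and leave it there; leave the marker pen and the angle clip where they lie.

Things in the scene. Friction and masses are not known exactly. Their poses are not given: they have to be found in the camera images.
- marking_machine: Marking machine fixed to the bench: grey base plate 150 x 460 x 18 mm with a tray on rails, and at its +y end a blue column 100 x 100 mm, 180 mm high, that carries an overhanging marking head. Origin at the underside of the base plate's centre, axes x across the machine, y along the tray's travel (to the column), z up. The head hangs over the home tray at x = 0 +- 25 mm, y = -4 to 135 mm, from 80 to 165 mm above the bench; the column's centre is at y = 180 mm.
- carriage (a joint): Travel of the tray (m): 0 = fully home at its stop beneath the head, 0.19 = fully out at its far stop. It grows as the tray moves along the machine's -y. About 2 N of friction, no spring; while the latch is locked it cannot move out.
- tray_floor (a point): Centre of the tray's floor (top of the floor, 40 mm above the bench), axes parallel to the machine's, moves with the tray. The tray is aluminium with a black rubber floor, inside 160 mm (x) by 165 mm (y), walls 6 mm thick that rise 20 mm above the floor.
- latch (a joint): Angle of the red cam latch knob (rad) on the nose of the tray: 0 = locked (red bar grip along the machine's y, steel tongue under the nose to -x, behind a steel lug on the base), 1.57 = free (bar along the machine's x, tongue along y). It grows clockwise seen from above, stops at both ends, friction about 0.06 N m, stays where it is left. It can be turned only with the tray fully home or well clear of the lug; the tray passes the lug only with the latch free.
- latch_grip (a point): Middle of the red bar grip, on the latch's axis, 78 mm above the bench; travels with the tray (134 mm to -y from the tray's centre). The bar is 14 mm thick, 46 mm long and 36 mm high (22 mm below, 14 mm above this point); at latch = 0 it lies along the machine's y. The tray can be pulled and pushed by it.
- spindle (a joint): Angle of the screw spindle that moves the head (rad), clockwise from above positive. It turns only when the dial knob has used up the slack. Friction about 0.08 N m.
- dial (a joint): Angle of the black dial knob relative to the spindle (rad): the lost motion, from -0.2 (slack taken up anticlockwise) to +0.2 (taken up clockwise). The pointer's angle on the scale, clockwise from the machine's -x direction, is spindle + dial. At the start it lies beyond (clockwise of) the mark.
- mark (a joint): Angle of the red set mark (rad), clockwise from the machine's -x direction, as the pointer's angle; between -0.25 and 0.2, it stays where it is. The pointer is on the mark when spindle + dial = mark.
- dial_grip (a point): Middle of the dial's black bar grip on its axis, on top of the blue column, 214 mm above the bench. The bar is 14 mm thick, 48 mm long and 36 mm high (19 mm below, 16 mm above this point) on a disc of 60 mm diameter; it lies along the pointer's direction.
- dial_pointer (a point): Tip of the white pointer of the dial, 45 mm from the dial's axis.
- mark_tip (a point): Inner end of the red mark, 45 mm from the dial's axis.
- deburrer_a: Deburring tool with blue handle and short steel end, 126 mm along its own y, 15 mm thick; origin at the underside of its middle as it lies at the start. A yellow square anti-roll collar, 17 mm wide and 10 mm long, sits 35 mm from the middle on its -y side; take it at the middle. May be absent.
- scriber_a: Thin grey steel scriber, 141 mm along its own y, 10 mm thick; origin at the underside of its middle as it lies at the start. A yellow square anti-roll collar, 17 mm wide and 10 mm long, sits 35 mm from the middle on its -y side; take it at the middle. May be absent.
- deburrer_b: Deburring tool with blue handle and short steel end, 126 mm along its own y, 15 mm thick; origin at the underside of its middle as it lies at the start. A yellow square anti-roll collar, 17 mm wide and 10 mm long, sits 35 mm from the middle on its -y side; take it at the middle. May be absent.
- scriber_b: Thin grey steel scriber, 141 mm along its own y, 10 mm thick; origin at the underside of its middle as it lies at the start. A yellow square anti-roll collar, 17 mm wide and 10 mm long, sits 35 mm from the middle on its -y side; take it at the middle. May be absent.
- marker_pen: White marker pen with black cap, 139 x 12 mm, not to be disturbed.
- angle_clip: Drilled aluminium angle clip, 75 x 25 x 20 mm, not to be disturbed.

How it is judged:
On the way, in this order (a step that is already met when the one before it is completed fails the run):
1. the latch is freed and the tray is pulled out to its far stop (value of joint carriage above 0.175 m and value of joint latch above 1.2 rad), for 0.2 s.
2. every tool present lies flat and released on the floor of the pulled-out tray (value of joint carriage above 0.15 m and x of deburrer_b in the frame of tray_floor between -0.078 and 0.078 m and y of deburrer_b in the frame of tray_floor between -0.05 and 0.05 m and z of deburrer_b in the frame of tray_floor between -0.006 and 0.021 m and angle between deburrer_b's own y axis and vertical between 1.4 and 1.74 rad and x of scriber_b in the frame of tray_floor between -0.078 and 0.078 m and y of scriber_b in the frame of tray_floor between -0.05 and 0.05 m and z of scriber_b in the frame of tray_floor between -0.006 and 0.021 m and angle between scriber_b's own y axis and vertical between 1.4 and 1.74 rad and x of deburrer_a in the frame of tray_floor between -0.078 and 0.078 m and y of deburrer_a in the frame of tray_floor between -0.05 and 0.05 m and z of deburrer_a in the frame of tray_floor between -0.006 and 0.021 m and angle between deburrer_a's own y axis and vertical between 1.4 and 1.74 rad and x of scriber_a in the frame of tray_floor between -0.078 and 0.078 m and y of scriber_a in the frame of tray_floor between -0.05 and 0.05 m and z of scriber_a in the frame of tray_floor between -0.006 and 0.021 m and angle between scriber_a's own y axis and vertical between 1.4 and 1.74 rad and contact force between the fingers and deburrer_b below 0.3 N and contact force between the fingers and scriber_b below 0.3 N and contact force between the fingers and deburrer_a below 0.3 N and contact force between the fingers and scriber_a below 0.3 N), for 0.3 s.
3. the tray is pushed fully home and latched (value of joint carriage below 0.004 m and value of joint latch below 0.2 rad), for 0.2 s.
4. the dial is turned anticlockwise past the mark until its slack is taken up that way (value of joint dial below -0.12 rad and horizontal distance between dial_pointer and mark_tip above 0.014 m), for 0.1 s.
At the end, for the whole second after the job is handed in: Every tool present lies flat on the tray's floor (its middle within the tray, not on another tool), at rest; the tray is home (within 4 mm) and latched (within 0.2 rad of locked); the dial's pointer is within 6 mm of the mark's tip, with the slack taken up clockwise (dial above 0.12 rad) (all of step 3 and x of deburrer_b in the frame of tray_floor between -0.078 and 0.078 m and y of deburrer_b in the frame of tray_floor between -0.05 and 0.05 m and z of deburrer_b in the frame of tray_floor between -0.006 and 0.021 m and angle between deburrer_b's own y axis and vertical between 1.4 and 1.74 rad and x of scriber_b in the frame of tray_floor between -0.078 and 0.078 m and y of scriber_b in the frame of tray_floor between -0.05 and 0.05 m and z of scriber_b in the frame of tray_floor between -0.006 and 0.021 m and angle between scriber_b's own y axis and vertical between 1.4 and 1.74 rad and x of deburrer_a in the frame of tray_floor between -0.078 and 0.078 m and y of deburrer_a in the frame of tray_floor between -0.05 and 0.05 m and z of deburrer_a in the frame of tray_floor between -0.006 and 0.021 m and angle between deburrer_a's own y axis and vertical between 1.4 and 1.74 rad and x of scriber_a in the frame of tray_floor between -0.078 and 0.078 m and y of scriber_a in the frame of tray_floor between -0.05 and 0.05 m and z of scriber_a in the frame of tray_floor between -0.006 and 0.021 m and angle between scriber_a's own y axis and vertical between 1.4 and 1.74 rad and horizontal distance between dial_pointer and mark_tip below 0.006 m and value of joint dial above 0.12 rad and linear speed of each of deburrer_b, scriber_b, deburrer_a, scriber_a below 0.02 m/s); the robot touches nothing.
It fails at once if a bystander (marker pen, angle clip) is moved by more than 4 cm (distance of any of marker_pen, angle_clip from where it was at the start of the episode above 0.04 m).
Of deburrer_b, scriber_b, deburrer_a, scriber_a only 2 to 3 are there at a start; the rules pass over those that are not, and their reading is None.
At some moment in a run one of deburrer_b, scriber_b, deburrer_a, scriber_a may be knocked a few centimetres aside while the robot is not near it.
Once in a run the grip may slacken for a moment while it holds something.
It also fails if it takes over 208 s, if anything falls off the work surface, if the arm or the gripper's body presses on something with over 40 N, if the wrist force passes 120 N, or if a joint passes its speed limit or range.

ROBOT

A 7-joint arm with a two-finger parallel gripper is mounted at the origin on the work surface; the furniture and walls round the work are solid. World frame = base frame: x ahead of the robot, y to its left, z up, the work surface at z = 0. Lengths are in m, angles in rad, forces in N, time in s.
With the tool pointing down it reaches from about 0.425 to 0.925 m from the base axis. Payload 6.8 kg.
Tool frame: the origin (TCP) lies between the finger pads; the fingertips stand r.tcp_to_tips ahead of it and the grasp point (between the pads) lies 3 mm ahead of it (r.tcp_to_tips is the distance from the TCP to the fingertips, in m); z points along the fingers, y is the line along which they close (so a half turn about z gives the same grasp; the last joint's range is limited). The gripper opens to 85 mm and grips with 20 to 120 N. Pads are 22 mm wide; open, the fingers measure 114 mm over their backs; the gripper's body (76 mm by 85 mm) begins 54 mm behind the grasp point. The pads swing forward as they close: fully open they stand 13 mm farther back than shut.
Start: joints at [1.141, 0.477, 0.022, 1.555, -0.011, 1.109, -0.083], TCP at [0.213, -0.64, 0.253] pointing down, gripper open.
Joint ranges: [-2.96, 2.96], [-0.34, 2.1], [-1.41, 1.46], [0.24, 2.44], [-1.37, 4.51], [0.17, 1.92], [-2.96, 2.96]. Speed limits (rad/s): [2.39, 2.39, 3.14, 3.14, 3.14, 3.14, 3.14].

INTERFACE

Orientations are given as a rotation vector (axis times angle).
In Python, from bench import r gives the robot as it stands. The module is installed in compiled form; this text tells all that it offers.
- The arm moves only by the tool step_arm, never from a script. Its argument "moves" is a list of rows, each an object of numbers: "rx", "ry", "rz": the turn, a rotation vector about the tool's x, y, z in degrees; "dx", "dy", "dz": the shift along the tool's x, y, z in mm; "gripper": the opening, from -1 (shut) to 1 (fully open). In form: [{"rx": .., "ry": .., "rz": .., "dx": .., "dy": .., "dz": .., "gripper": ..}, ...]. A call has 1 to 20 rows; each row shifts and turns the commanded pose from where the row before left it, along the tool's axes as they then stand; what a row does not reach is not made up. A row lasts 1/8 s, in which the tool goes at most 62.5 mm and 10.7 degrees, less where a joint would pass 70% of its speed; a pose out of reach is approached as far as the arm can. A call is refused whole if a number of a shift passes 62.5 or a number of a turn 10.7, either way. A call with a gripper value outside its range is refused whole. The fingers move at their own pace and stop on an object; "grip_force" is the grip in N (left out, the last holds). Time passes only in rows, so rows that do not move let the fingers close. It gives the time, the measured TCP pose, the force, the opening and the grip force at its end, in the units of the state.
- r.get_obs(): the state, without advancing time (a new reading comes with each control period).
- r.grab_frame(name): name is "scene" or "side" or "wrist"; returns the picture (384x512x3 uint8, blue, green, red); there is no depth.
- r.camera_info(name): a dict with "mtx" (3x3 intrinsics, pixels), "rvec" (rotation vector, rad) and "tvec" (3), from world to camera coordinates, as OpenCV has them. Camera axes: x right, y down, z forward; pixel columns grow to the right and rows downward; lengths in m; the calibration is good to about 2 mm. A picture is of the moment at which its call begins: read the wrist's pose just before it. camera_info takes no time and is no camera call; for the wrist camera it gives the pose at the moment of the call.
- r.hand_in(): hands the job in; it is judged then, once.
The state is a dict: "clock": time; "joints": joint angles; "qvel": joint speeds; "tau": joint torques, N m; "tcp_pos": TCP position; "orientation": TCP orientation; "contact_force": force on the tool from outside, world axes, zero at the start; "moment": the same for the moment, N m; "grip_width": finger opening in m; "gripper_force": force on a finger pad.
Only numpy, scipy, OpenCV 4.12 (cv2) and the standard library are available. Lean on these libraries where they do the work, as an engineer would, in place of code of your own. Each camera call takes 0.05 s, during which the arm holds its last target. There are 200 camera calls.

## Working session

There is one attempt and no reset: what is moved stays moved. The work goes in short steps, Python scripts to look and compute and a tool call to move; the robot and the scene stay as the last step left them, time stands still between calls to the robot, and variables do not carry over. Pictures are saved under pics/ and viewed, at most 14 in all, crops included, and the job is handed in when it is done.

Besides the shell and the picture viewer there is one more tool, called by a JSON object that holds its "fn" and its "kwargs". step_arm: Moves the arm, as the interface text tells. Its arguments: {"type":"object","properties":{"moves":{"type":"array","items":{"type":"object","properties":{"rx":{"type":"number"},"ry":{"type":"number"},"rz":{"type":"number"},"dx":{"type":"number"},"dy":{"type":"number"},"dz":{"type":"number"},"gripper":{"type":"number"}}}},"grip_force":{"type":"number"}},"required":["moves"]}

```bash
mkdir -p pics; python3 - <<'E'
from bench import r
import cv2,numpy as np
print(r.get_obs(), r.tcp_to_tips)
for n in ["scene","side","wrist"]:
    c=r.camera_info(n); R=cv2.Rodrigues(np.array(c["rvec"]))[0]
    print(n,np.round(c["mtx"],1).tolist(),(-R.T@np.array(c["tvec"]).ravel()).round(3),R.round(2).tolist())
    cv2.imwrite(f"pics/{n}0.png",r.grab_frame(n))
a=[cv2.imread(f"pics/{n}0.png") for n in["scene","side"]]
E
```

```text
{'clock': 0.0, 'joints': array([ 1.14088898,  0.47780418,  0.02237878,  1.55644685, -0.01146573,
        1.10931912, -0.08309275]), 'qvel': array([ 0.00120291, -0.0003111 ,  0.00095733,  0.00249705,  0.00062397,
        0.00054662,  0.00060053]), 'tau': array([ 7.39846146e-04, -5.96453047e+01,  1.60787232e+00, -2.81203526e+01,
        1.23834264e-02,  9.31803079e-03,  4.00216948e-06]), 'tcp_pos': array([ 0.21327157, -0.63983749,  0.25232567]), 'orientation': array([-3.09924692e+00, -5.03043978e-01,  7.51313853e-04]), 'contact_force': array([ 0.51295998,  0.49331886, -0.23378718]), 'moment': array([ 0.01168596, -0.01172283,  0.03583352]), 'gripper_force': 0.0, 'grip_width': 0.08540614745992041} 0.022
scene [[424.6, 0.0, 255.4], [0.0, 424.6, 196.3], [0.0, 0.0, 1.0]] [-0.054 -1.134  0.751] [[0.92, -0.39, 0.0], [-0.17, -0.41, -0.89], [0.35, 0.82, -0.45]]
side [[475.1, 0.0, 265.4], [0.0, 475.1, 185.7], [0.0, 0.0, 1.0]] [0.904 0.889 1.476] [[-0.88, 0.47, -0.01], [0.37, 0.69, -0.62], [-0.29, -0.54, -0.79]]
wrist [[323.3, 0.0, 258.5], [0.0, 323.3, 186.2], [0.0, 0.0, 1.0]] [ 0.28  -0.619  0.374] [[0.32, -0.95, -0.0], [-0.91, -0.3, 0.27], [-0.26, -0.08, -0.96]]
```

View pics/scene0.png

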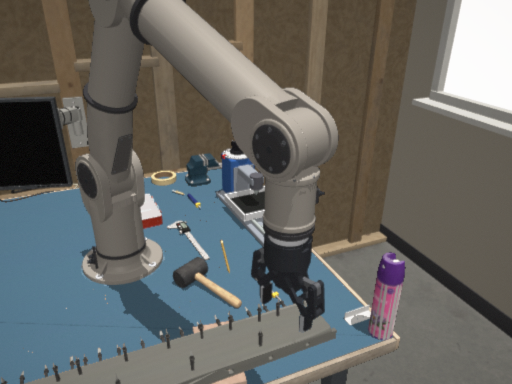

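View pics/side0.png

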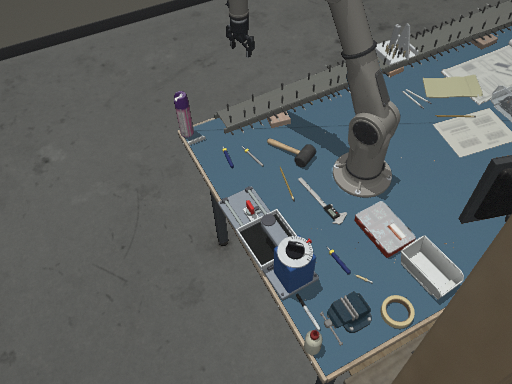

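The scene view shows the arm hiding part of the machine. The side view shows the machine (latch ~(250,208), dial ~(295,245)), tools near (228,157), (252,156) and (340,261). I'll zoom in.

```bash
python3 - <<'E'
import cv2
a=cv2.imread("pics/side0.png")
cv2.imwrite("pics/crop1.png",cv2.resize(a[140:340,205:405],(600,600),interpolation=cv2.INTER_CUBIC))
E
```

```text
(no output)
```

View pics/crop1.png

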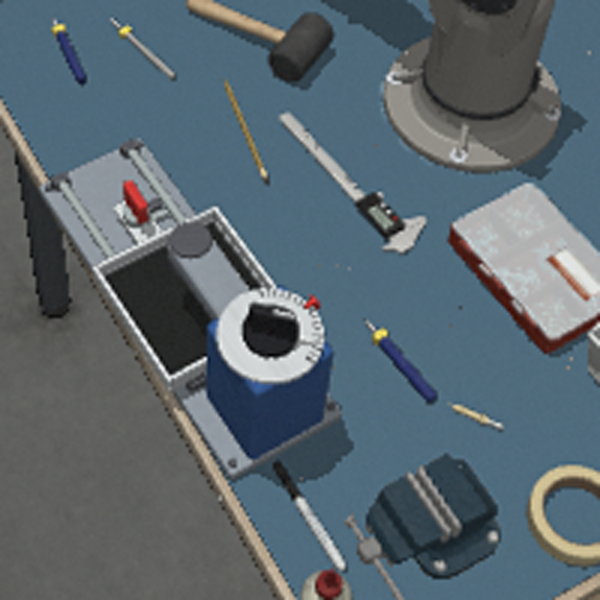

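The crop shows three tools: a deburrer at crop (68,50), a scriber at (145,48) and a deburrer at (400,362). The red latch is at (135,200), the dial at (270,325), the red mark at (313,302) and the pen at (310,515).

```bash
cat > h.py <<'E'
from bench import r
import cv2,numpy as np
from scipy.spatial.transform import Rotation as Ro
def ray(c,uv,z):
    K=np.array(c["mtx"]);R=cv2.Rodrigues(np.array(c["rvec"]))[0];t=np.array(c["tvec"]).ravel()
    o=-R.T@t; d=R.T@np.linalg.inv(K)@np.array([uv[0],uv[1],1.]); return o+d*(z-o[2])/d[2]
def proj(c,P):
    return cv2.projectPoints(np.array(P,float).reshape(-1,3),np.array(c["rvec"]),np.array(c["tvec"]),np.array(c["mtx"]),None)[0].reshape(-1,2)
def masks(im):
    h=cv2.cvtColor(im,cv2.COLOR_BGR2HSV)
    I=lambda a,b:cv2.inRange(h,a,b)
    return dict(red=I((0,150,70),(6,255,255))|I((174,150,70),(180,255,255)),yellow=I((22,150,90),(33,255,255)),blue=I((108,140,40),(125,255,255)))
def blobs(m,amin=5):
    n,l,s,ce=cv2.connectedComponentsWithStats(m)
    out=[]
    for i in range(1,n):
        if s[i,4]>=amin:
            p=np.argwhere(l==i)[:,::-1].astype(np.float32)
            out.append((ce[i].round(1),int(s[i,4]),cv2.minAreaRect(p)))
    return out
def st():
    o=r.get_obs(); R=Ro.from_rotvec(o["orientation"]).as_matrix()
    print("t",o["clock"],"tcp",o["tcp_pos"].round(4),"yaw_x",np.degrees(np.arctan2(R[1,0],R[0,0])).round(2),"zax",R[:,2].round(3),"F",o["contact_force"].round(1),"w",round(o["grip_width"],4),"j",o["joints"].round(2))
    return o,R
def rel(target,yaw=None):
    "mm along tool axes from current to world target; yaw = wanted direction (deg) of tool y-line (mod 180)"
    o,R=st(); d=R.T@(np.array(target)-o["tcp_pos"])*1000
    s="d %s"%d.round(1)
    if yaw is not None:
        y=np.degrees(np.arctan2(R[1,1],R[0,1])); a=(yaw-y+90)%180-90; s+=" rz %.1f (tool down: rz=-world)"%(-a)
    print(s)
E
python3 - <<'E'
from h import *
im=cv2.imread("pics/side0.png");c=r.camera_info("side")
Z=dict(red=.078,yellow=.012,blue=.01)
for k,m in masks(im).items():
    for b in blobs(m):
        if 205<b[0][0]<405 and 140<b[0][1]<345: print(k,b[0],b[1],ray(c,b[0],Z[k]).round(3),[tuple(np.round(x,1)) if isinstance(x,tuple) else round(x,1) for x in b[2]])
f=lambda x,y:(205+x/3,140+y/3)
for n,p,z in [("baseNW",(50,185),.018),("baseNE",(135,145),.018),("baseSE",(340,407),.018),("baseSW",(228,470),.018),("trayNW",(100,265),.06),("trayNE",(218,210),.06),("traySW",(175,385),.06),("scale",(270,335),.18),("dial",(270,318),.23),("markred",(313,302),.185),("blueA0",(57,25),.008),("blueA1",(82,80),.008),("scr0",(112,20),.006),("scr1",(173,76),.006),("blueB0",(368,323),.008),("blueB1",(433,400),.008),("pen0",(278,465),.006),("pen1",(342,568),.006)]:
    print(n,ray(c,f(*p),z).round(3))
E
```

```text
red [249.8 206.7] 62 [ 0.491 -0.018  0.078] [(np.float64(249.8), np.float64(206.8)), (np.float64(13.9), np.float64(5.0)), 56.3]
red [356.5 220.6] 15 [0.187 0.214 0.078] [(np.float64(356.5), np.float64(221.0)), (np.float64(6.6), np.float64(2.2)), 71.6]
red [363.3 228.5] 11 [0.185 0.253 0.078] [(np.float64(363.0), np.float64(228.0)), (np.float64(8.9), np.float64(1.5)), 68.2]
red [368.8 234.2] 5 [0.182 0.281 0.078] [(np.float64(368.8), np.float64(234.3)), (np.float64(2.8), np.float64(0.7)), 45.0]
red [373.8 240.6] 11 [0.182 0.31  0.078] [(np.float64(373.7), np.float64(240.6)), (np.float64(7.2), np.float64(1.5)), 68.2]
red [308.7 240.7] 10 [0.378 0.205 0.078] [(np.float64(308.5), np.float64(240.5)), (np.float64(3.0), np.float64(3.0)), 90.0]
red [389.7 252.1] 50 [0.162 0.372 0.078] [(np.float64(390.8), np.float64(251.9)), (np.float64(22.0), np.float64(8.7)), 2.6]
red [313.9 334.6] 34 [0.535 0.492 0.078] [(np.float64(314.0), np.float64(334.5)), (np.float64(7.0), np.float64(6.0)), 90.0]
blue [225.3 153. ] 11 [ 0.437 -0.353  0.01 ] [(np.float64(225.6), np.float64(153.2)), (np.float64(5.4), n
[... 199 characters left out ...]
.float64(291.2), np.float64(271.1)), (np.float64(42.4), np.float64(41.8)), 10.7]
blue [338.8 261.9] 46 [0.305 0.295 0.01 ] [(np.float64(339.9), np.float64(263.0)), (np.float64(24.2), np.float64(2.9)), 49.4]
baseNW [ 0.557 -0.128  0.018]
baseNE [ 0.433 -0.134  0.018]
baseSE [0.399 0.309 0.018]
baseSW [0.548 0.316 0.018]
trayNW [0.564 0.035 0.06 ]
trayNE [0.403 0.032 0.06 ]
traySW [0.56  0.216 0.06 ]
scale [0.475 0.269 0.18 ]
dial [0.482 0.276 0.23 ]
markred [0.417 0.258 0.185]
blueA0 [ 0.43  -0.381  0.008]
blueA1 [ 0.443 -0.274  0.008]
scr0 [ 0.357 -0.354  0.006]
scr1 [ 0.33  -0.223  0.006]
blueB0 [0.308 0.227 0.008]
blueB1 [0.297 0.348 0.008]
pen0 [0.493 0.332 0.006]
pen1 [0.493 0.465 0.006]
```

{"fn": "step_arm", "kwargs": {"moves": [{"rz":-10.6,"dz":-10},{"rz":-10.6,"dz":-10},{"rz":-10.6,"dz":-10},{"rz":-10.6,"dz":-10},{"rz":-10.6,"dz":-10},{"rz":-10.6,"dz":-10},{"rz":-10.6,"dz":-10},{"dx":40,"dy":20},{"dx":40,"dy":20},{"dx":40,"dy":20},{"dx":40,"dy":20},{"dx":40,"dy":20},{"dx":40,"dy":20},{"dx":40,"dy":20}]}}

```text
invalid input at $.moves[0]: expected keys rx, ry, rz, dx, dy, dz, gripper
```

{"fn": "step_arm", "kwargs": {"moves": [{"dx":40,"dy":20},{"dx":40,"dy":20},{"dx":40,"dy":20},{"dx":40,"dy":20},{"dx":40,"dy":20},{"dx":40,"dy":20},{"dx":40,"dy":20},{"dx":40,"dy":20},{},{},{}]}}

```text
invalid input at $.moves[0]: expected keys rx, ry, rz, dx, dy, dz, gripper
```

```bash
python3 - <<'E'
from h import *
st(); c=r.camera_info("wrist"); im=r.grab_frame("wrist"); cv2.imwrite("pics/w1.png",im)
np.save("w1.npy",c,allow_pickle=True)
Z=dict(red=.092,yellow=.012,blue=.01)
for k,m in masks(im).items():
    for b in blobs(m,12): print(k,b[0],b[1],ray(c,b[0],Z[k]).round(4),[np.round(x,1) for x in b[2]])
E
```

```text
t 0.15 tcp [ 0.2133 -0.64    0.2526] yaw_x 18.44 zax [-0.001  0.001 -1.   ] F [ 0.6  0.3 -0.1] w 0.086 j [ 1.14  0.48  0.02  1.56 -0.01  1.11 -0.08]
yellow [216.1 304.7] 23 [ 0.0127 -0.6496  0.012 ] [array([216.1, 306. ]), array([10.8,  5.7]), np.float64(35.5)]
yellow [235.1 305.9] 26 [ 0.0188 -0.6736  0.012 ] [array([234.5, 307. ]), array([ 6.4, 12. ]), np.float64(45.0)]
yellow [250.3 310.5] 13 [ 0.0184 -0.6946  0.012 ] [array([250.3, 310.8]), array([1.4, 9.2]), np.float64(45.0)]
yellow [272.4 315.6] 20 [ 0.0202 -0.7246  0.012 ] [array([272., 316.]), array([5.7, 8.5]), np.float64(45.0)]
yellow [211.7 320.8] 29 [-0.0129 -0.6511  0.012 ] [array([211.7, 320.8]), array([11.4,  5.5]), np.float64(33.7)]
yellow [288.8 321.2] 28 [ 0.0188 -0.748   0.012 ] [array([288.5, 322. ]), array([ 6.4, 12. ]), np.float64(45.0)]
yellow [305.9 326.8] 30 [ 0.0177 -0.7725  0.012 ] [array([306., 327.]), array([ 5.7, 11.3]), np.float64(45.0)]
yellow [320.9 331.1] 13 [ 0.0177 -0.794   0.012 ] [array([321.3, 331.3]), array([2.1, 8.5]), np.float64(45.0)]
yellow [327.  331.2] 12 [ 0.0201 -0.8017  0.012 ] [array([325.9, 331.2]), array([3.3, 7.8]), np.float64(50.2)]
yellow [205.1 332.1] 15 [-0.0328 -0.6476  0.012 ] [array([205.5, 331.5]), array([7., 3.]), np.float64(-0.0)]
yellow [333.4 339.7] 27 [ 0.0102 -0.815   0.012 ] [array([332.8, 339.3]), array([10.8,  5.6]), np.float64(36.9)]
```

View pics/w1.png

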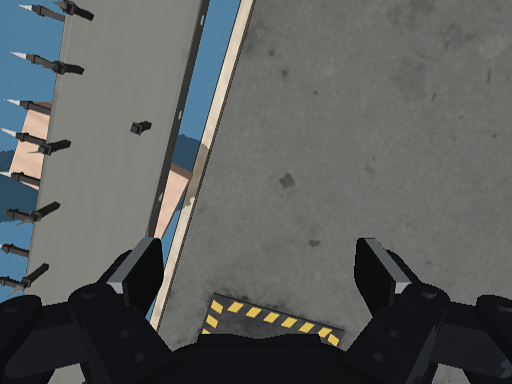

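Every row must have all its keys, so nothing moved. The picture shows only the guard rail and the floor. I'll resend with full rows.

{"fn": "step_arm", "kwargs": {"moves": [{"rx":0,"ry":0,"rz":-10.6,"dx":0,"dy":0,"dz":-10,"gripper":1},{"rx":0,"ry":0,"rz":-10.6,"dx":0,"dy":0,"dz":-10,"gripper":1},{"rx":0,"ry":0,"rz":-10.6,"dx":0,"dy":0,"dz":-10,"gripper":1},{"rx":0,"ry":0,"rz":-10.6,"dx":0,"dy":0,"dz":-10,"gripper":1},{"rx":0,"ry":0,"rz":-10.6,"dx":0,"dy":0,"dz":-10,"gripper":1},{"rx":0,"ry":0,"rz":-10.6,"dx":0,"dy":0,"dz":-10,"gripper":1},{"rx":0,"ry":0,"rz":-10.6,"dx":0,"dy":0,"dz":-10,"gripper":1},{"rx":0,"ry":0,"rz":0,"dx":40,"dy":20,"dz":0,"gripper":1},{"rx":0,"ry":0,"rz":0,"dx":40,"dy":20,"dz":0,"gripper":1},{"rx":0,"ry":0,"rz":0,"dx":40,"dy":20,"dz":0,"gripper":1},{"rx":0,"ry":0,"rz":0,"dx":40,"dy":20,"dz":0,"gripper":1},{"rx":0,"ry":0,"rz":0,"dx":40,"dy":20,"dz":0,"gripper":1},{"rx":0,"ry":0,"rz":0,"dx":40,"dy":20,"dz":0,"gripper":1},{"rx":0,"ry":0,"rz":0,"dx":0,"dy":0,"dz":0,"gripper":1},{"rx":0,"ry":0,"rz":0,"dx":0,"dy":0,"dz":0,"gripper":1}]}}

```text
clock: 2.08
tcp_pos: [0.3219, -0.3956, 0.3234]
orientation: [2.17, 2.272, -0.001]
contact_force: [-0.2, -0.9, -0.2]
grip_width: 0.0852
gripper_force: 0.0
```

```bash
python3 - <<'E'
from h import *
st(); c=r.camera_info("wrist"); im=r.grab_frame("wrist"); cv2.imwrite("pics/w2.png",im)
Z=dict(red=.092,yellow=.014,blue=.01)
for k,m in masks(im).items():
    for b in blobs(m,12): print(k,b[0],b[1],ray(c,b[0],Z[k]).round(4),[np.round(x,1) for x in b[2]])
E
```

```text
t 2.075 tcp [ 0.3219 -0.3956  0.3234] yaw_x 92.62 zax [-0.    -0.001 -1.   ] F [-0.2 -0.9 -0.2] w 0.0852 j [ 1.1   0.16 -0.38  1.84  0.07  1.15  0.75]
yellow [283.9  96.5] 95 [ 0.3526 -0.329   0.014 ] [array([283.8,  96.5]), array([ 7.6, 12.7]), np.float64(80.5)]
yellow [342.2 133.5] 98 [ 0.4329 -0.3727  0.014 ] [array([342. , 133.8]), array([14.1,  8. ]), np.float64(12.5)]
yellow [ 45.1 271.6] 53 [ 0.0114 -0.5976  0.014 ] [array([ 45.1, 271.6]), array([12. ,  5.4]), np.float64(18.4)]
yellow [ 47.3 287.6] 54 [ 0.011 -0.625  0.014] [array([ 47.4, 287.8]), array([13.6,  5.2]), np.float64(21.8)]
yellow [  9.2 295.8] 41 [-0.0494 -0.6421  0.014 ] [array([  9. , 295.5]), array([ 6. , 10.4]), np.float64(71.6)]
yellow [ 44.1 298. ] 39 [ 0.0037 -0.6436  0.014 ] [array([ 44.5, 298.5]), array([7., 7.]), np.float64(90.0)]
blue [351.3  91.6] 863 [ 0.4395 -0.319   0.01  ] [array([351.2,  92. ]), array([11.9, 76.1]), np.float64(12.5)]
```

{"fn": "step_arm", "kwargs": {"moves": [{"rx":0,"ry":0,"rz":0,"dx":40,"dy":20,"dz":0,"gripper":1},{"rx":0,"ry":0,"rz":0,"dx":40,"dy":20,"dz":0,"gripper":1},{"rx":0,"ry":0,"rz":0,"dx":40,"dy":20,"dz":0,"gripper":1},{"rx":0,"ry":0,"rz":0,"dx":40,"dy":20,"dz":0,"gripper":1},{"rx":0,"ry":0,"rz":0,"dx":40,"dy":20,"dz":0,"gripper":1},{"rx":0,"ry":0,"rz":0,"dx":40,"dy":20,"dz":0,"gripper":1},{"rx":0,"ry":0,"rz":0,"dx":40,"dy":20,"dz":0,"gripper":1},{"rx":0,"ry":0,"rz":0,"dx":40,"dy":20,"dz":0,"gripper":1},{"rx":0,"ry":0,"rz":0,"dx":0,"dy":0,"dz":0,"gripper":1},{"rx":0,"ry":0,"rz":0,"dx":0,"dy":0,"dz":0,"gripper":1},{"rx":0,"ry":0,"rz":0,"dx":0,"dy":0,"dz":0,"gripper":1}]}}

```text
clock: 3.5
tcp_pos: [0.4671, -0.07, 0.3231]
orientation: [-2.173, -2.268, 0.001]
contact_force: [-0.7, -0.5, 0.0]
grip_width: 0.0853
gripper_force: 0.0
```

```bash
python3 - <<'E'
from h import *
st(); c=r.camera_info("wrist"); im=r.grab_frame("wrist"); cv2.imwrite("pics/w3.png",im)
import pickle; pickle.dump(c,open("w3.pkl","wb"))
Z=dict(red=.092,yellow=.014,blue=.01)
for k,m in masks(im).items():
    for b in blobs(m,12): print(k,b[0],b[1],ray(c,b[0],Z[k]).round(4),[np.round(x,1) for x in b[2]])
E
```

```text
t 3.5 tcp [ 0.4671 -0.07    0.3231] yaw_x 92.45 zax [-0.001 -0.    -1.   ] F [-0.7 -0.5  0. ] w 0.0853 j [ 0.66  0.13 -0.69  1.9   0.09  1.15 -0.02]
red [282.1 111.7] 542 [ 0.491  -0.0188  0.092 ] [array([282., 112.]), array([42., 14.]), np.float64(90.0)]
yellow [178.5 307.1] 76 [ 0.3543 -0.3244  0.014 ] [array([178.5, 307. ]), array([ 7.8, 11.6]), np.float64(77.5)]
blue [233.5 304.6] 497 [ 0.4392 -0.3192  0.01  ] [array([233.4, 305.5]), array([ 9.6, 55.7]), np.float64(8.7)]
```

View pics/w2.png

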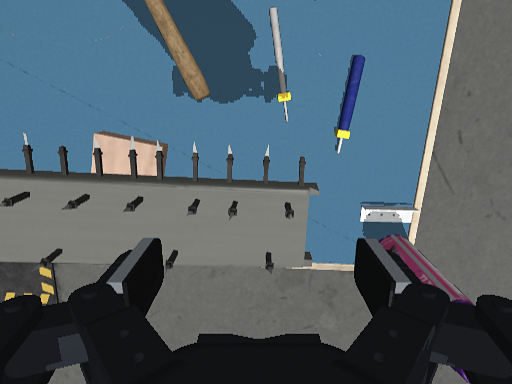

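View pics/w3.png

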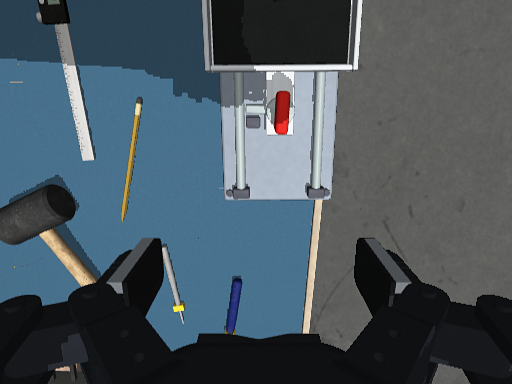

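w2 shows the scriber with collar at (284,97), the deburrer with collar at (342,134), and the angle clip at (387,215). w3 shows the latch bar at (282,112), 46 x 15 mm at z = 92 mm as it should be. The machine's yaw is about 2.5°, so it is aligned with the tool. Next I'll grip the latch.

{"fn": "step_arm", "kwargs": {"moves": [{"rx":0,"ry":0,"rz":0,"dx":26,"dy":13,"dz":20,"gripper":1},{"rx":0,"ry":0,"rz":0,"dx":25,"dy":13,"dz":30,"gripper":1},{"rx":0,"ry":0,"rz":0,"dx":0,"dy":0,"dz":40,"gripper":0.2},{"rx":0,"ry":0,"rz":0,"dx":0,"dy":0,"dz":40,"gripper":0.2},{"rx":0,"ry":0,"rz":0,"dx":0,"dy":0,"dz":40,"gripper":0.2},{"rx":0,"ry":0,"rz":0,"dx":0,"dy":0,"dz":30,"gripper":0.2},{"rx":0,"ry":0,"rz":0,"dx":0,"dy":0,"dz":20,"gripper":0.2},{"rx":0,"ry":0,"rz":0,"dx":0,"dy":0,"dz":18,"gripper":0.2},{"rx":0,"ry":0,"rz":0,"dx":0,"dy":0,"dz":0,"gripper":0.2},{"rx":0,"ry":0,"rz":0,"dx":0,"dy":0,"dz":0,"gripper":0.2}]}}

```text
clock: 4.8
tcp_pos: [0.4916, -0.0161, 0.0859]
orientation: [2.17, 2.271, 0.001]
contact_force: [0.3, 0.1, -0.4]
grip_width: 0.0513
gripper_force: 0.0
```

```bash
python3 - <<'E'
from h import *
rel((.491,-.018,.085),2.5); c=r.camera_info("wrist"); im=r.grab_frame("wrist"); cv2.imwrite("pics/w4.png",im)
for b in blobs(masks(im)["red"],12): print(b[0],b[1],ray(c,b[0],.092).round(4),[np.round(x,1) for x in b[2]])
E
```

```text
t 4.8 tcp [ 0.4916 -0.0161  0.0859] yaw_x 92.62 zax [ 0.001 -0.    -1.   ] F [ 0.3  0.1 -0.4] w 0.0513 j [ 0.4   0.49 -0.6   2.09  0.44  0.68 -0.45]
d [-1.9 -0.7  0.9] rz 0.1 (tool down: rz=-world)
[255.4 262.6] 3913 [ 0.4913 -0.0128  0.092 ] [array([255.4, 262.3]), array([ 34.3, 122.2]), np.float64(3.0)]
```

View pics/w4.png

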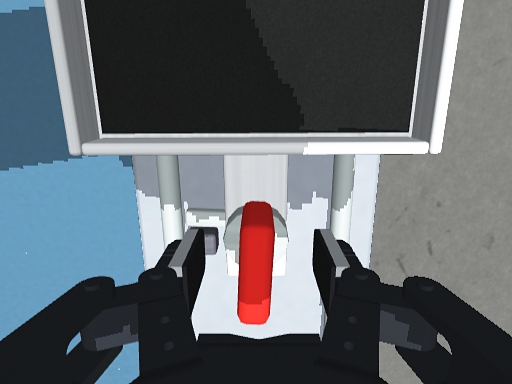

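The bar at (256,262) lies between the pads. I'll close on it and turn it clockwise.

{"fn": "step_arm", "kwargs": {"grip_force": 60, "moves": [{"rx":0,"ry":0,"rz":0,"dx":-2,"dy":0,"dz":0,"gripper":-1},{"rx":0,"ry":0,"rz":0,"dx":0,"dy":0,"dz":0,"gripper":-1},{"rx":0,"ry":0,"rz":0,"dx":0,"dy":0,"dz":0,"gripper":-1},{"rx":0,"ry":0,"rz":0,"dx":0,"dy":0,"dz":0,"gripper":-1},{"rx":0,"ry":0,"rz":0,"dx":0,"dy":0,"dz":0,"gripper":-1},{"rx":0,"ry":0,"rz":8,"dx":0,"dy":0,"dz":0,"gripper":-1},{"rx":0,"ry":0,"rz":8,"dx":0,"dy":0,"dz":0,"gripper":-1},{"rx":0,"ry":0,"rz":8,"dx":0,"dy":0,"dz":0,"gripper":-1},{"rx":0,"ry":0,"rz":8,"dx":0,"dy":0,"dz":0,"gripper":-1},{"rx":0,"ry":0,"rz":8,"dx":0,"dy":0,"dz":0,"gripper":-1},{"rx":0,"ry":0,"rz":8,"dx":0,"dy":0,"dz":0,"gripper":-1},{"rx":0,"ry":0,"rz":8,"dx":0,"dy":0,"dz":0,"gripper":-1},{"rx":0,"ry":0,"rz":8,"dx":0,"dy":0,"dz":0,"gripper":-1},{"rx":0,"ry":0,"rz":8,"dx":0,"dy":0,"dz":0,"gripper":-1},{"rx":0,"ry":0,"rz":8,"dx":0,"dy":0,"dz":0,"gripper":-1},{"rx":0,"ry":0,"rz":8,"dx":0,"dy":0,"dz":0,"gripper":-1},{"rx":0,"ry":0,"rz":0,"dx":0,"dy":0,"dz":0,"gripper":-1},{"rx":0,"ry":0,"rz":0,"dx":0,"dy":0,"dz":0,"gripper":-1}]}}

```text
clock: 7.1
tcp_pos: [0.4906, -0.0187, 0.0858]
orientation: [3.138, 0.126, -0.002]
contact_force: [-2.4, -2.1, 5.9]
grip_width: 0.0133
gripper_force: 40.2
```

```bash
python3 -c "
from h import *
st();print(r.get_obs()['moment'])"
```

```text
t 7.1 tcp [ 0.4906 -0.0187  0.0858] yaw_x 4.6 zax [-0.001 -0.001 -1.   ] F [-2.4 -2.1  5.9] w 0.0133 j [ 0.1   0.43 -0.23  2.11  0.17  0.62 -1.73]
[-0.5522078   0.64822083 -0.07153557]
```

The latch turned 88°. Now I'll pull the tray out along tool +y.

{"fn": "step_arm", "kwargs": {"moves": [{"rx":0,"ry":0,"rz":0,"dx":-0.6,"dy":16,"dz":0,"gripper":-1},{"rx":0,"ry":0,"rz":0,"dx":-0.6,"dy":16,"dz":0,"gripper":-1},{"rx":0,"ry":0,"rz":0,"dx":-0.6,"dy":16,"dz":0,"gripper":-1},{"rx":0,"ry":0,"rz":0,"dx":-0.6,"dy":16,"dz":0,"gripper":-1},{"rx":0,"ry":0,"rz":0,"dx":-0.6,"dy":16,"dz":0,"gripper":-1},{"rx":0,"ry":0,"rz":0,"dx":-0.6,"dy":16,"dz":0,"gripper":-1},{"rx":0,"ry":0,"rz":0,"dx":-0.6,"dy":16,"dz":0,"gripper":-1},{"rx":0,"ry":0,"rz":0,"dx":-0.6,"dy":16,"dz":0,"gripper":-1},{"rx":0,"ry":0,"rz":0,"dx":-0.6,"dy":16,"dz":0,"gripper":-1},{"rx":0,"ry":0,"rz":0,"dx":-0.6,"dy":16,"dz":0,"gripper":-1},{"rx":0,"ry":0,"rz":0,"dx":-0.6,"dy":16,"dz":0,"gripper":-1},{"rx":0,"ry":0,"rz":0,"dx":-0.6,"dy":15,"dz":0,"gripper":-1},{"rx":0,"ry":0,"rz":0,"dx":0,"dy":0,"dz":0,"gripper":-1},{"rx":0,"ry":0,"rz":0,"dx":0,"dy":0,"dz":0,"gripper":-1},{"rx":0,"ry":0,"rz":0,"dx":0,"dy":0,"dz":0,"gripper":-1}]}}

```text
clock: 8.98
tcp_pos: [0.4999, -0.2086, 0.0859]
orientation: [-3.139, -0.128, -0.002]
contact_force: [-0.9, 1.8, 5.2]
grip_width: 0.0129
gripper_force: 63.2
```

```bash
python3 -c "
from h import *
st()
im=r.grab_frame('side');cv2.imwrite('pics/s1.png',im)
c=r.camera_info('side')
for k in ['red','yellow']:
  for b in blobs(masks(im)[k]):
    if b[0][0]<360 and b[0][1]<300: print(k,b[0],b[1],ray(c,b[0],.09 if k=='red' else .014))
cv2.imwrite('pics/s1c.png',cv2.resize(im[120:320,200:400],(600,600),interpolation=2))
"
```

```text
t 8.975 tcp [ 0.4999 -0.2086  0.0859] yaw_x 4.66 zax [ 0.001  0.    -1.   ] F [-0.9  1.8  5.2] w 0.0129 j [ 0.44  0.49 -0.2   2.    0.15  0.67 -1.35]
red [221.6 173.8] 24 [ 0.51922922 -0.19624029  0.09      ]
red [356.4 220.5] 17 [0.19349913 0.21964276 0.09      ]
red [308.7 240.7] 10 [0.38291186 0.21085105 0.09      ]
```

View pics/s1c.png

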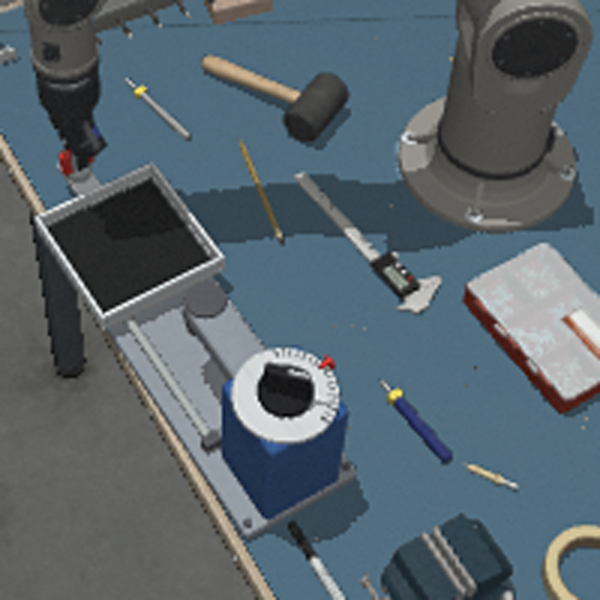

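The tray is fully out, with its floor clear, and the tools are undisturbed: the scriber collar is at crop (140,92) and deburrer B's collar at (395,395). I'll release, rise, turn back and look at the near tools.

{"fn": "step_arm", "kwargs": {"moves": [{"rx":0,"ry":0,"rz":0,"dx":0,"dy":0,"dz":0,"gripper":0.3},{"rx":0,"ry":0,"rz":0,"dx":0,"dy":0,"dz":0,"gripper":0.3},{"rx":0,"ry":0,"rz":0,"dx":0,"dy":0,"dz":0,"gripper":0.3},{"rx":0,"ry":0,"rz":0,"dx":0,"dy":0,"dz":-20,"gripper":0.3},{"rx":0,"ry":0,"rz":0,"dx":0,"dy":0,"dz":-30,"gripper":0.3},{"rx":0,"ry":0,"rz":0,"dx":0,"dy":0,"dz":-40,"gripper":0.3},{"rx":0,"ry":0,"rz":0,"dx":0,"dy":0,"dz":-40,"gripper":0.3},{"rx":0,"ry":0,"rz":0,"dx":0,"dy":0,"dz":-40,"gripper":0.3},{"rx":0,"ry":0,"rz":-10,"dx":0,"dy":0,"dz":0,"gripper":0.3},{"rx":0,"ry":0,"rz":-10,"dx":0,"dy":0,"dz":0,"gripper":0.3},{"rx":0,"ry":0,"rz":-10,"dx":0,"dy":0,"dz":0,"gripper":0.3},{"rx":0,"ry":0,"rz":-10,"dx":0,"dy":0,"dz":0,"gripper":0.3},{"rx":0,"ry":0,"rz":-10,"dx":0,"dy":0,"dz":0,"gripper":0.3},{"rx":0,"ry":0,"rz":-10,"dx":0,"dy":0,"dz":0,"gripper":0.3},{"rx":0,"ry":0,"rz":-10,"dx":0,"dy":0,"dz":0,"gripper":0.3},{"rx":0,"ry":0,"rz":-10,"dx":0,"dy":0,"dz":0,"gripper":0.3},{"rx":0,"ry":0,"rz":-8,"dx":0,"dy":0,"dz":0,"gripper":0.3}]}}

```text
clock: 11.15
tcp_pos: [0.4992, -0.209, 0.2552]
orientation: [-2.164, -2.277, 0.0]
contact_force: [-0.1, 0.2, 0.8]
grip_width: 0.0555
gripper_force: 0.0
```

{"fn": "step_arm", "kwargs": {"moves": [{"rx":0,"ry":0,"rz":0,"dx":-30,"dy":-29,"dz":0,"gripper":0.3},{"rx":0,"ry":0,"rz":0,"dx":-32,"dy":-29,"dz":0,"gripper":0.3},{"rx":0,"ry":0,"rz":0,"dx":-32,"dy":-29,"dz":0,"gripper":0.3},{"rx":0,"ry":0,"rz":0,"dx":-32,"dy":-29,"dz":0,"gripper":0.3},{"rx":0,"ry":0,"rz":0,"dx":0,"dy":0,"dz":0,"gripper":0.3},{"rx":0,"ry":0,"rz":0,"dx":0,"dy":0,"dz":0,"gripper":0.3},{"rx":0,"ry":0,"rz":0,"dx":0,"dy":0,"dz":0,"gripper":0.3}]}}

```text
clock: 12.02
tcp_pos: [0.3902, -0.339, 0.2553]
orientation: [2.167, 2.274, 0.001]
contact_force: [-0.6, -0.5, -0.0]
grip_width: 0.0555
gripper_force: 0.0
```

```bash
cat >> h.py <<'E'
def tools(im,c,hi=.014):
    "tools = elongated blobs off the blue bench that hold a yellow collar"
    h=cv2.cvtColor(im,cv2.COLOR_BGR2HSV); m=masks(im)
    for b in blobs(m["yellow"],30):
        p=ray(c,b[0],hi); print("collar",b[0],b[1],p.round(4))
E
python3 - <<'E'
from h import *
st(); c=r.camera_info("wrist"); im=r.grab_frame("wrist"); cv2.imwrite("pics/w5.png",im); import pickle; pickle.dump(c,open("w5.pkl","wb"))
tools(im,c)
for b in blobs(masks(im)["blue"],100): print(b[0],[np.round(x,1) for x in b[2]],ray(c,b[0],.008).round(4),[ray(c,q,.008).round(3).tolist() for q in cv2.boxPoints(b[2])])
E
```

```text
t 12.025 tcp [ 0.3902 -0.339   0.2553] yaw_x 92.77 zax [ 0.  0. -1.] F [-0.6 -0.5 -0. ] w 0.0555 j [ 0.94  0.24 -0.4   1.91  0.11  1.01  0.54]
collar [225.4 145.2] 129 [ 0.3535 -0.3278  0.014 ]
collar [292.9 186.6] 121 [ 0.4332 -0.3727  0.014 ]
[301.6 140.8] [array([301.3, 141.5]), array([13.3, 82.8]), np.float64(11.3)] [ 0.4397 -0.3196  0.008 ] [[0.426, -0.367, 0.008], [0.437, -0.274, 0.008], [0.452, -0.276, 0.008], [0.442, -0.37, 0.008]]
```

View pics/w5.png

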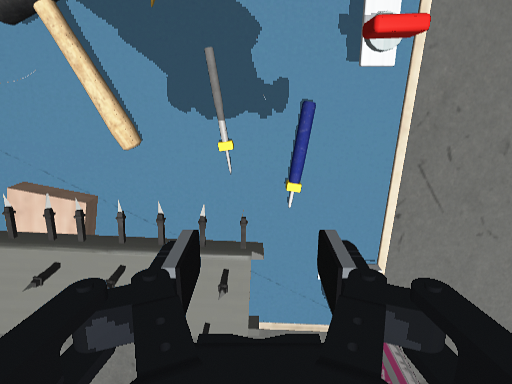

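The scriber runs from (209,48) to its tip at (231,173). Deburrer A runs from (309,101) to (290,207).

```bash
python3 - <<'E'
from h import *; import pickle
c=pickle.load(open("w5.pkl","rb"))
for n,a,b,z,col in [("scr",(231,173),(209,48),.006,(.3535,-.3278)),("deb",(290,207),(309,101),.008,(.4332,-.3727))]:
    A,B=ray(c,a,z),ray(c,b,z); u=(B-A)/np.linalg.norm(B-A)
    print(n,A.round(4),B.round(4),"len",np.linalg.norm(B-A).round(4),"mid",((A+B)/2).round(4),"from collar",(np.array(col)+.035*u[:2]).round(4),"dir",np.degrees(np.arctan2(u[1],u[0])).round(1))
E
```

```text
scr [ 0.3599 -0.3617  0.006 ] [ 0.3333 -0.226   0.006 ] len 0.1383 mid [ 0.3466 -0.2939  0.006 ] from collar [ 0.3467 -0.2935] dir 101.1
deb [ 0.4324 -0.4001  0.008 ] [ 0.4442 -0.2754  0.008 ] len 0.1253 mid [ 0.4383 -0.3378  0.008 ] from collar [ 0.4365 -0.3379] dir 84.6
```

{"fn": "step_arm", "kwargs": {"grip_force": 40, "moves": [{"rx":0,"ry":0,"rz":0,"dx":-1,"dy":24,"dz":20,"gripper":0.1},{"rx":0,"ry":0,"rz":0,"dx":0,"dy":24,"dz":30,"gripper":0.1},{"rx":0,"ry":0,"rz":8.2,"dx":0,"dy":0,"dz":30,"gripper":0.1},{"rx":0,"ry":0,"rz":0,"dx":0,"dy":0,"dz":40,"gripper":0.1},{"rx":0,"ry":0,"rz":0,"dx":0,"dy":0,"dz":40,"gripper":0.1},{"rx":0,"ry":0,"rz":0,"dx":0,"dy":0,"dz":30,"gripper":0.1},{"rx":0,"ry":0,"rz":0,"dx":0,"dy":0,"dz":20,"gripper":0.1},{"rx":0,"ry":0,"rz":0,"dx":0,"dy":0,"dz":17,"gripper":0.1},{"rx":0,"ry":0,"rz":0,"dx":0,"dy":0,"dz":0,"gripper":0.1},{"rx":0,"ry":0,"rz":0,"dx":0,"dy":0,"dz":0,"gripper":0.1}]}}

```text
clock: 13.32
tcp_pos: [0.438, -0.339, 0.029]
orientation: [2.326, 2.111, 0.001]
contact_force: [1.3, 0.2, 0.3]
grip_width: 0.0469
gripper_force: 0.0
```

```bash
python3 - <<'E'
from h import *
rel((.438,-.338,.026),-5.4)
c=r.camera_info("wrist"); im=r.grab_frame("wrist")
tools(im,c)
for b in blobs(masks(im)["blue"],300): print(b[0],b[1],[np.round(x,1) for x in b[2]],ray(c,b[0],.008).round(4))
E
```

```text
t 13.325 tcp [ 0.438 -0.339  0.029] yaw_x 84.45 zax [ 0.001 -0.001 -1.   ] F [1.3 0.2 0.3] w 0.0469 j [ 0.77  0.61 -0.29  1.98  0.3   0.59  0.19]
d [ 1.  -0.1  3. ] rz -0.1 (tool down: rz=-world)
collar [ 81.9 235.6] 544 [ 0.359  -0.3256  0.014 ]
collar [254.2 304.3] 335 [ 0.4341 -0.3699  0.014 ]
[255.3 198.7] 6073 [array([256., 203.]), array([ 34., 196.]), np.float64(0.0)] [ 0.4399 -0.3176  0.008 ]
```

{"fn": "step_arm", "kwargs": {"grip_force": 60, "moves": [{"rx":0,"ry":0,"rz":0,"dx":0,"dy":0,"dz":2,"gripper":0.1},{"rx":0,"ry":0,"rz":0,"dx":0,"dy":0,"dz":0,"gripper":-1},{"rx":0,"ry":0,"rz":0,"dx":0,"dy":0,"dz":0,"gripper":-1},{"rx":0,"ry":0,"rz":0,"dx":0,"dy":0,"dz":0,"gripper":-1},{"rx":0,"ry":0,"rz":0,"dx":0,"dy":0,"dz":0,"gripper":-1},{"rx":0,"ry":0,"rz":0,"dx":0,"dy":0,"dz":-10,"gripper":-1},{"rx":0,"ry":0,"rz":0,"dx":0,"dy":0,"dz":-20,"gripper":-1},{"rx":0,"ry":0,"rz":0,"dx":0,"dy":0,"dz":-30,"gripper":-1},{"rx":0,"ry":0,"rz":0,"dx":0,"dy":0,"dz":-40,"gripper":-1},{"rx":0,"ry":0,"rz":0,"dx":0,"dy":0,"dz":-20,"gripper":-1},{"rx":0,"ry":0,"rz":-8.1,"dx":0,"dy":0,"dz":0,"gripper":-1},{"rx":0,"ry":0,"rz":0,"dx":0,"dy":0,"dz":0,"gripper":-1}]}}

```text
clock: 14.88
tcp_pos: [0.4372, -0.3389, 0.1468]
orientation: [2.173, 2.268, 0.0]
contact_force: [-0.2, -0.6, -0.3]
grip_width: 0.0122
gripper_force: 58.7
```

```bash
python3 - <<'E'
from h import *
yaw=np.radians(2.6); L=np.array([.4999,-.2086]); X=np.array([np.cos(yaw),np.sin(yaw)]);Y=np.array([-X[1],X[0]])
C=L+.134*Y; print("tray",C.round(4))
rel([*(C+.042*X),.150],2.6)
E
```

```text
tray [ 0.4938 -0.0747]
t 14.875 tcp [ 0.4372 -0.3389  0.1468] yaw_x 92.46 zax [ 0.001 -0.    -1.   ] F [-0.2 -0.6 -0.3] w 0.0122 j [ 0.86  0.44 -0.39  1.92  0.22  0.82  0.39]
d [261.6 109.9  -3.2] rz -0.1 (tool down: rz=-world)
```

{"fn": "step_arm", "kwargs": {"moves": [{"rx":0,"ry":0,"rz":0,"dx":34,"dy":16,"dz":0,"gripper":-1},{"rx":0,"ry":0,"rz":0,"dx":40,"dy":17,"dz":0,"gripper":-1},{"rx":0,"ry":0,"rz":0,"dx":40,"dy":17,"dz":0,"gripper":-1},{"rx":0,"ry":0,"rz":0,"dx":40,"dy":17,"dz":0,"gripper":-1},{"rx":0,"ry":0,"rz":0,"dx":40,"dy":17,"dz":0,"gripper":-1},{"rx":0,"ry":0,"rz":0,"dx":40,"dy":17,"dz":0,"gripper":-1},{"rx":0,"ry":0,"rz":0,"dx":28,"dy":9,"dz":0,"gripper":-1},{"rx":0,"ry":0,"rz":0,"dx":0,"dy":0,"dz":0,"gripper":-1},{"rx":0,"ry":0,"rz":0,"dx":0,"dy":0,"dz":0,"gripper":-1}]}}

```text
clock: 16.0
tcp_pos: [0.5351, -0.0732, 0.1459]
orientation: [-2.174, -2.267, 0.002]
contact_force: [0.1, -0.8, 0.2]
grip_width: 0.012
gripper_force: 58.7
```

```bash
python3 - <<'E'
from h import *
c=r.camera_info("wrist"); im=r.grab_frame("wrist"); cv2.imwrite("pics/w6.png",im); import pickle; pickle.dump(c,open("w6.pkl","wb"))
X=np.array([np.cos(np.radians(2.6)),np.sin(np.radians(2.6))])
rel([*(np.array([.4938,-.0747])+.042*X),.069],2.6)
E
```

```text
t 16.05 tcp [ 0.5351 -0.0737  0.146 ] yaw_x 92.37 zax [-0.001 -0.001 -1.   ] F [-0.2 -0.5 -1.3] w 0.0126 j [ 0.39  0.43 -0.46  1.95  0.26  0.82 -0.17]
d [ 0.9  0.8 77. ] rz -0.2 (tool down: rz=-world)
```

View pics/w6.png

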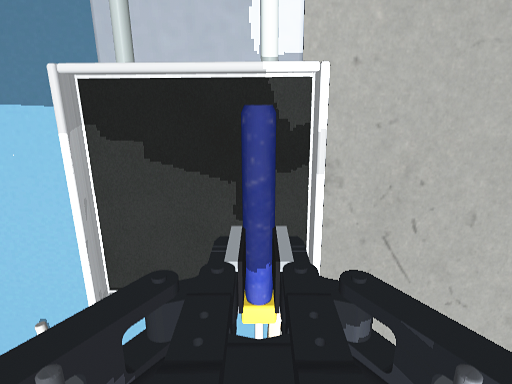

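The deburrer is held over the tray, clear of the right wall. I'll lower it and release.

{"fn": "step_arm", "kwargs": {"moves": [{"rx":0,"ry":0,"rz":0,"dx":0,"dy":0,"dz":25,"gripper":-1},{"rx":0,"ry":0,"rz":0,"dx":0,"dy":0,"dz":25,"gripper":-1},{"rx":0,"ry":0,"rz":0,"dx":0,"dy":0,"dz":15,"gripper":-1},{"rx":0,"ry":0,"rz":0,"dx":0,"dy":0,"dz":8,"gripper":-1},{"rx":0,"ry":0,"rz":0,"dx":0,"dy":0,"dz":4,"gripper":-1},{"rx":0,"ry":0,"rz":0,"dx":0,"dy":0,"dz":0,"gripper":-1},{"rx":0,"ry":0,"rz":0,"dx":0,"dy":0,"dz":0,"gripper":-1},{"rx":0,"ry":0,"rz":0,"dx":0,"dy":0,"dz":0,"gripper":-0.4},{"rx":0,"ry":0,"rz":0,"dx":0,"dy":0,"dz":0,"gripper":-0.4},{"rx":0,"ry":0,"rz":0,"dx":0,"dy":0,"dz":0,"gripper":-0.4},{"rx":0,"ry":0,"rz":0,"dx":0,"dy":0,"dz":-20,"gripper":-0.4},{"rx":0,"ry":0,"rz":0,"dx":0,"dy":0,"dz":-30,"gripper":-0.4},{"rx":0,"ry":0,"rz":0,"dx":0,"dy":0,"dz":-40,"gripper":0.1},{"rx":0,"ry":0,"rz":0,"dx":0,"dy":0,"dz":-40,"gripper":0.1}]}}

```text
clock: 17.8
tcp_pos: [0.5354, -0.0722, 0.2004]
orientation: [-2.171, -2.27, 0.0]
contact_force: [0.4, -1.6, -0.2]
grip_width: 0.0468
gripper_force: 0.0
```

```bash
python3 - <<'E'
from h import *
c=r.camera_info("wrist"); im=r.grab_frame("wrist")
for b in blobs(masks(im)["blue"],300): print(b[0],b[1],[np.round(x,1) for x in b[2]],ray(c,b[0],.05).round(4))
tools(im,c,.054)
rel((.3467,-.2937,.2),11.1)
im=r.grab_frame("side");c=r.camera_info("side")
for b in blobs(masks(im)["yellow"],3): print(b[0],b[1],ray(c,b[0],.014).round(3))
E
```

```text
[259.2 152.9] 1783 [array([259.5, 154. ]), array([ 17., 108.]), np.float64(0.0)] [ 0.5361 -0.0521  0.05  ]
collar [ 18.8 162.6] 52 [ 0.3333 -0.0685  0.054 ]
collar [ 16.  218.6] 167 [ 0.3227 -0.1197  0.054 ]
collar [252.  212.1] 36 [ 0.532  -0.1044  0.054 ]
t 17.85 tcp [ 0.5383 -0.072   0.2058] yaw_x 92.55 zax [ 0.008 -0.001 -1.   ] F [1.2 0.1 4. ] w 0.0465 j [ 0.42  0.35 -0.49  1.9   0.21  0.93 -0.12]
d [-212.9 -201.3    4.5] rz -8.6 (tool down: rz=-world)
[330. 253.] 3 [0.315 0.252 0.014]
```

{"fn": "step_arm", "kwargs": {"moves": [{"rx":0,"ry":0,"rz":0,"dx":-30,"dy":-28,"dz":0,"gripper":0.1},{"rx":0,"ry":0,"rz":0,"dx":-36,"dy":-35,"dz":0,"gripper":0.1},{"rx":0,"ry":0,"rz":0,"dx":-38,"dy":-35,"dz":0,"gripper":0.1},{"rx":0,"ry":0,"rz":0,"dx":-38,"dy":-35,"dz":0,"gripper":0.1},{"rx":0,"ry":0,"rz":0,"dx":-38,"dy":-35,"dz":0,"gripper":0.1},{"rx":0,"ry":0,"rz":-8.6,"dx":-38,"dy":-33,"dz":0,"gripper":0.1},{"rx":0,"ry":0,"rz":0,"dx":0,"dy":0,"dz":0,"gripper":0.1},{"rx":0,"ry":0,"rz":0,"dx":0,"dy":0,"dz":0,"gripper":0.1},{"rx":0,"ry":0,"rz":0,"dx":0,"dy":0,"dz":0,"gripper":0.1}]}}

```text
clock: 19.02
tcp_pos: [0.3454, -0.2978, 0.1992]
orientation: [-1.993, -2.428, -0.001]
contact_force: [-0.8, -0.3, -0.3]
grip_width: 0.0469
gripper_force: 0.0
```

```bash
python3 - <<'E'
from h import *
rel((.3467,-.2937,.028),11.1)
c=r.camera_info("wrist"); im=r.grab_frame("wrist"); cv2.imwrite("pics/w7.png",im)
tools(im,c)
im=r.grab_frame("side");c=r.camera_info("side")
for b in blobs(masks(im)["yellow"],3): print(b[0],b[1],ray(c,b[0],.014).round(3))
E
```

```text
t 19.025 tcp [ 0.3454 -0.2978  0.1992] yaw_x 101.24 zax [ 0.  0. -1.] F [-0.8 -0.3 -0.3] w 0.0469 j [ 0.93  0.21 -0.4   2.09  0.11  0.86  0.67]
d [  3.7   2.  171.2] rz 0.1 (tool down: rz=-world)
collar [258.9 196.4] 169 [ 0.3525 -0.3269  0.014 ]
[330. 253.] 3 [0.315 0.252 0.014]
```

{"fn": "step_arm", "kwargs": {"moves": [{"rx":0,"ry":0,"rz":0,"dx":3.5,"dy":2,"dz":30,"gripper":0},{"rx":0,"ry":0,"rz":0,"dx":0,"dy":0,"dz":40,"gripper":0},{"rx":0,"ry":0,"rz":0,"dx":0,"dy":0,"dz":40,"gripper":0},{"rx":0,"ry":0,"rz":0,"dx":0,"dy":0,"dz":30,"gripper":0},{"rx":0,"ry":0,"rz":0,"dx":0,"dy":0,"dz":18,"gripper":0},{"rx":0,"ry":0,"rz":0,"dx":0,"dy":0,"dz":10,"gripper":0},{"rx":0,"ry":0,"rz":0,"dx":0,"dy":0,"dz":5,"gripper":0},{"rx":0,"ry":0,"rz":0,"dx":0,"dy":0,"dz":0,"gripper":0},{"rx":0,"ry":0,"rz":0,"dx":0,"dy":0,"dz":0,"gripper":-1},{"rx":0,"ry":0,"rz":0,"dx":0,"dy":0,"dz":0,"gripper":-1},{"rx":0,"ry":0,"rz":0,"dx":0,"dy":0,"dz":0,"gripper":-1},{"rx":0,"ry":0,"rz":0,"dx":0,"dy":0,"dz":0,"gripper":-1},{"rx":0,"ry":0,"rz":0,"dx":0,"dy":0,"dz":-15,"gripper":-1},{"rx":0,"ry":0,"rz":0,"dx":0,"dy":0,"dz":-30,"gripper":-1},{"rx":0,"ry":0,"rz":0,"dx":0,"dy":0,"dz":-40,"gripper":-1},{"rx":0,"ry":0,"rz":0,"dx":0,"dy":0,"dz":-40,"gripper":-1},{"rx":0,"ry":0,"rz":8.6,"dx":0,"dy":0,"dz":0,"gripper":-1},{"rx":0,"ry":0,"rz":0,"dx":0,"dy":0,"dz":0,"gripper":-1}]}}

```text
clock: 21.38
tcp_pos: [0.3458, -0.2953, 0.1525]
orientation: [2.169, 2.27, -0.0]
contact_force: [0.2, -0.1, 0.2]
grip_width: 0.0051
gripper_force: 58.7
```

```bash
python3 - <<'E'
from h import *
c=r.camera_info("wrist"); im=r.grab_frame("wrist")
for b in blobs(masks(im)["yellow"],50): print(b[0],b[1])
X=np.array([np.cos(np.radians(2.6)),np.sin(np.radians(2.6))])
rel([*(np.array([.4938,-.0747])-.003*X),.150],2.6)
E
```

```text
[258.5 307.4] 276
t 21.425 tcp [ 0.3456 -0.2951  0.1519] yaw_x 92.7 zax [ 0.    -0.001 -1.   ] F [ 0.1  0.5 -0.6] w 0.0054 j [ 0.89  0.28 -0.37  2.14  0.15  0.74  0.47]
d [213.1 155.5   1.8] rz 0.1 (tool down: rz=-world)
```

{"fn": "step_arm", "kwargs": {"moves": [{"rx":0,"ry":0,"rz":0,"dx":25,"dy":20,"dz":0,"gripper":-1},{"rx":0,"ry":0,"rz":0,"dx":38,"dy":27,"dz":0,"gripper":-1},{"rx":0,"ry":0,"rz":0,"dx":38,"dy":27,"dz":0,"gripper":-1},{"rx":0,"ry":0,"rz":0,"dx":38,"dy":27,"dz":0,"gripper":-1},{"rx":0,"ry":0,"rz":0,"dx":38,"dy":27,"dz":0,"gripper":-1},{"rx":0,"ry":0,"rz":0,"dx":36,"dy":27.5,"dz":0,"gripper":-1},{"rx":0,"ry":0,"rz":0,"dx":0,"dy":0,"dz":0,"gripper":-1},{"rx":0,"ry":0,"rz":0,"dx":0,"dy":0,"dz":0,"gripper":-1},{"rx":0,"ry":0,"rz":0,"dx":0,"dy":0,"dz":0,"gripper":-1}]}}

```text
clock: 22.55
tcp_pos: [0.4908, -0.0768, 0.151]
orientation: [-2.173, -2.268, 0.002]
contact_force: [0.4, 0.3, -0.6]
grip_width: 0.0052
gripper_force: 58.7
```

```bash
python3 - <<'E'
from h import *
c=r.camera_info("wrist"); im=r.grab_frame("wrist"); cv2.imwrite("pics/w8.png",im)
for b in blobs(masks(im)["yellow"],30): print(b[0],b[1])
for b in blobs(masks(im)["blue"],300): print(b[0],b[1],[np.round(x,1) for x in b[2]],ray(c,b[0],.05).round(4))
X=np.array([np.cos(np.radians(2.6)),np.sin(np.radians(2.6))])
rel([*(np.array([.4938,-.0747])-.003*X),.068],2.6)
E
```

```text
[314.3 230.8] 117
[ 25.1 251.3] 102
[258.4 300.4] 55
[323.1 160.7] 2711 [array([323.5, 162.4]), array([ 22.3, 131.7]), np.float64(2.6)] [ 0.5359 -0.0517  0.05  ]
t 22.6 tcp [ 0.4909 -0.0768  0.1511] yaw_x 92.45 zax [-0.001 -0.    -1.   ] F [ 0.7 -0.9 -0.5] w 0.0053 j [ 0.42  0.36 -0.47  2.04  0.23  0.79 -0.14]
d [ 2.   0.1 83.1] rz -0.1 (tool down: rz=-world)
```

View pics/w8.png

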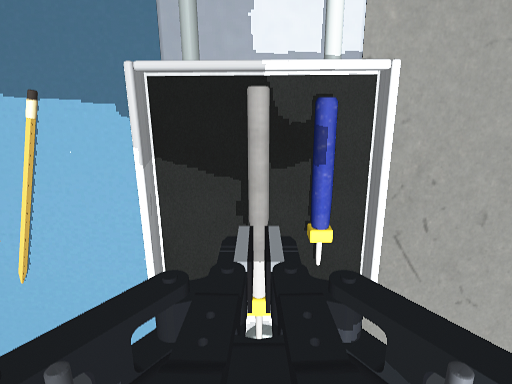

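The deburrer lies flat at right and the scriber is held over the middle. I'll lower it.

{"fn": "step_arm", "kwargs": {"moves": [{"rx":0,"ry":0,"rz":0,"dx":2,"dy":0,"dz":25,"gripper":-1},{"rx":0,"ry":0,"rz":0,"dx":0,"dy":0,"dz":25,"gripper":-1},{"rx":0,"ry":0,"rz":0,"dx":0,"dy":0,"dz":20,"gripper":-1},{"rx":0,"ry":0,"rz":0,"dx":0,"dy":0,"dz":9,"gripper":-1},{"rx":0,"ry":0,"rz":0,"dx":0,"dy":0,"dz":4,"gripper":-1},{"rx":0,"ry":0,"rz":0,"dx":0,"dy":0,"dz":0,"gripper":-1},{"rx":0,"ry":0,"rz":0,"dx":0,"dy":0,"dz":0,"gripper":-1},{"rx":0,"ry":0,"rz":0,"dx":0,"dy":0,"dz":0,"gripper":-0.5},{"rx":0,"ry":0,"rz":0,"dx":0,"dy":0,"dz":0,"gripper":-0.5},{"rx":0,"ry":0,"rz":0,"dx":0,"dy":0,"dz":0,"gripper":-0.5},{"rx":0,"ry":0,"rz":0,"dx":0,"dy":0,"dz":-20,"gripper":-0.5},{"rx":0,"ry":0,"rz":0,"dx":0,"dy":0,"dz":-30,"gripper":-0.5},{"rx":0,"ry":0,"rz":0,"dx":0,"dy":0,"dz":-40,"gripper":-0.2},{"rx":0,"ry":0,"rz":0,"dx":0,"dy":0,"dz":-40,"gripper":0},{"rx":0,"ry":0,"rz":0,"dx":0,"dy":0,"dz":-40,"gripper":0},{"rx":0,"ry":0,"rz":0,"dx":0,"dy":0,"dz":-30,"gripper":0},{"rx":0,"ry":0,"rz":0,"dx":0,"dy":0,"dz":0,"gripper":0},{"rx":0,"ry":0,"rz":0,"dx":0,"dy":0,"dz":0,"gripper":0}]}}

```text
clock: 24.85
tcp_pos: [0.491, -0.0735, 0.2676]
orientation: [-2.171, -2.269, 0.001]
contact_force: [0.1, -0.6, 0.5]
grip_width: 0.0432
gripper_force: 0.0
```

```bash
python3 - <<'E'
from h import *
st()
c=r.camera_info("wrist"); im=r.grab_frame("wrist"); cv2.imwrite("pics/w9.png",im)
tools(im,c,.054)
for b in blobs(masks(im)["blue"],300): print(b[0],b[1],[np.round(x,1) for x in b[2]],ray(c,b[0],.05).round(4))
im=r.grab_frame("side");c=r.camera_info("side"); cv2.imwrite("pics/s2.png",im)
for b in blobs(masks(im)["yellow"],3): print("s",b[0],b[1],ray(c,b[0],.014).round(3))
for b in blobs(masks(im)["blue"],8): print("s",b[0],b[1],ray(c,b[0],.008).round(3))
E
```

```text
t 24.85 tcp [ 0.491  -0.0735  0.2676] yaw_x 92.53 zax [-0.001 -0.    -1.   ] F [ 0.1 -0.6  0.5] w 0.0432 j [ 0.47  0.21 -0.51  1.93  0.12  1.04 -0.05]
collar [298.4 191. ] 55 [ 0.5364 -0.1044  0.054 ]
collar [ 85.7 216. ] 40 [ 0.3031 -0.1435  0.054 ]
[301.3 142.9] 1194 [array([301.1, 143.5]), array([14.4, 88.8]), np.float64(2.4)] [ 0.536  -0.0527  0.05  ]
s [330. 253.] 3 [0.315 0.252 0.014]
s [233.  207.9] 29 [ 0.529 -0.088  0.008]
s [293.3 273.6] 774 [0.467 0.258 0.008]
s [339.  262.4] 41 [0.305 0.296 0.008]
```

Both placed tools lie in the tray. Now I'll go round to deburrer B.

{"fn": "step_arm", "kwargs": {"moves": [{"rx":0,"ry":0,"rz":0,"dx":30,"dy":-10,"dz":-10,"gripper":0},{"rx":0,"ry":0,"rz":0,"dx":35,"dy":-11,"dz":-10,"gripper":0},{"rx":0,"ry":0,"rz":0,"dx":35,"dy":-11,"dz":-10,"gripper":0},{"rx":0,"ry":0,"rz":0,"dx":35,"dy":-11,"dz":-5,"gripper":0},{"rx":0,"ry":0,"rz":0,"dx":35,"dy":-11,"dz":0,"gripper":0},{"rx":0,"ry":0,"rz":0,"dx":38,"dy":-16,"dz":0,"gripper":0},{"rx":0,"ry":0,"rz":0,"dx":38,"dy":-16,"dz":0,"gripper":0},{"rx":0,"ry":0,"rz":0,"dx":38,"dy":-16,"dz":0,"gripper":0},{"rx":0,"ry":0,"rz":0,"dx":38,"dy":-16,"dz":0,"gripper":0},{"rx":0,"ry":0,"rz":0,"dx":20,"dy":-18,"dz":0,"gripper":0},{"rx":0,"ry":0,"rz":0,"dx":20,"dy":-18,"dz":0,"gripper":0},{"rx":0,"ry":0,"rz":0,"dx":0,"dy":0,"dz":0,"gripper":0},{"rx":0,"ry":0,"rz":0,"dx":0,"dy":0,"dz":0,"gripper":0},{"rx":0,"ry":0,"rz":0,"dx":0,"dy":0,"dz":0,"gripper":0}]}}

```text
clock: 26.7
tcp_pos: [0.3224, 0.2805, 0.3029]
orientation: [-2.174, -2.268, 0.001]
contact_force: [-0.4, 0.3, 0.1]
grip_width: 0.0428
gripper_force: 0.0
```

```bash
python3 - <<'E'
from h import *
st()
c=r.camera_info("wrist"); im=r.grab_frame("wrist"); cv2.imwrite("pics/w10.png",im); import pickle; pickle.dump(c,open("w10.pkl","wb"))
tools(im,c)
for b in blobs(masks(im)["blue"],100): print(b[0],b[1],[np.round(x,1) for x in b[2]],ray(c,b[0],.008).round(4),[ray(c,q,.008).round(3).tolist() for q in cv2.boxPoints(b[2])])
E
```

```text
t 26.7 tcp [0.3224 0.2805 0.3029] yaw_x 92.43 zax [-0.001 -0.    -1.   ] F [-0.4  0.3  0.1] w 0.0428 j [-0.    0.07 -0.88  2.    0.06  1.09 -0.87]
collar [244.9 174.7] 97 [0.3068 0.2466 0.014 ]
[242.3 133.2] 836 [array([242.2, 133.7]), array([73.1, 12. ]), np.float64(86.6)] [0.3016 0.2997 0.008 ] [[0.29, 0.343, 0.008], [0.305, 0.345, 0.008], [0.314, 0.252, 0.008], [0.298, 0.25, 0.008]]
[378.2 170.9] 6323 [array([388.2, 171.1]), array([117.8, 152.3]), np.float64(32.8)] [0.4826 0.2576 0.008 ] [[0.379, 0.208, 0.008], [0.468, 0.377, 0.008], [0.606, 0.305, 0.008], [0.529, 0.117, 0.008]]
[501.7 146.7] 143 [array([498.4, 144.3]), array([34.5,  9.6]), np.float64(29.5)] [0.6377 0.2962 0.008 ] [[0.609, 0.304, 0.008], [0.613, 0.315, 0.008], [0.657, 0.294, 0.008], [0.653, 0.283, 0.008]]
[395.6 374.9] 177 [array([396. , 374.1]), array([10.4, 19.2]), np.float64(7.6)] [ 0.5584 -0.0757  0.008 ] [[0.551, -0.092, 0.008], [0.55, -0.054, 0.008], [0.566, -0.056, 0.008], [0.568, -0.094, 0.008]]
```

View pics/w10.png

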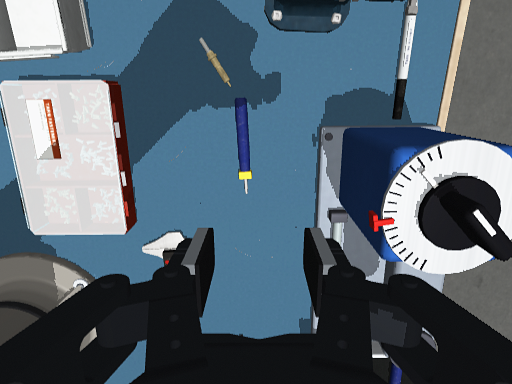

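Deburrer B runs from (240,98) to (246,192) and its middle is just inside the minimum reach, so I'll take it about 22 mm towards the handle end. The pen at (405,60) stays clear.

{"fn": "step_arm", "kwargs": {"moves": [{"rx":0,"ry":0,"rz":-2.8,"dx":12,"dy":-10,"dz":20,"gripper":0},{"rx":0,"ry":0,"rz":0,"dx":12,"dy":-10,"dz":36,"gripper":0},{"rx":0,"ry":0,"rz":0,"dx":0,"dy":0,"dz":40,"gripper":0},{"rx":0,"ry":0,"rz":0,"dx":0,"dy":0,"dz":40,"gripper":0},{"rx":0,"ry":0,"rz":0,"dx":0,"dy":0,"dz":40,"gripper":0},{"rx":0,"ry":0,"rz":0,"dx":0,"dy":0,"dz":30,"gripper":0},{"rx":0,"ry":0,"rz":0,"dx":0,"dy":0,"dz":0,"gripper":0},{"rx":0,"ry":0,"rz":0,"dx":0,"dy":0,"dz":0,"gripper":0}]}}

```text
clock: 27.75
tcp_pos: [0.3007, 0.3044, 0.0982]
orientation: [-2.116, -2.322, -0.002]
contact_force: [0.3, 0.1, 0.2]
grip_width: 0.0426
gripper_force: 0.0
```

```bash
python3 - <<'E'
from h import *
rel((.3015,.3035,.027),5.2)
c=r.camera_info("wrist"); im=r.grab_frame("wrist"); cv2.imwrite("pics/w11.png",im)
for b in blobs(masks(im)["blue"],300): print(b[0],b[1],[np.round(x,1) for x in b[2]],ray(c,b[0],.008).round(4))
E
```

```text
t 27.75 tcp [0.3007 0.3044 0.0982] yaw_x 95.31 zax [ 0.001  0.001 -1.   ] F [0.3 0.1 0.2] w 0.0426 j [-0.28  0.42 -0.77  2.22  0.47  0.67 -1.29]
d [-1.   0.7 71.2] rz 0.1 (tool down: rz=-world)
[257.8 202.4] 2734 [array([258. , 204.5]), array([131.,  22.]), np.float64(90.0)] [0.3016 0.3005 0.008 ]
[479.3 265.9] 7427 [array([473. , 275.5]), array([131.,  76.]), np.float64(90.0)] [0.4679 0.2664 0.008 ]
```

Tracking well and centred. I'll go down, grip and lift.

{"fn": "step_arm", "kwargs": {"moves": [{"rx":0,"ry":0,"rz":0,"dx":0,"dy":0.5,"dz":30,"gripper":0},{"rx":0,"ry":0,"rz":0,"dx":0,"dy":0,"dz":25,"gripper":0},{"rx":0,"ry":0,"rz":0,"dx":0,"dy":0,"dz":11,"gripper":0},{"rx":0,"ry":0,"rz":0,"dx":0,"dy":0,"dz":5,"gripper":0},{"rx":0,"ry":0,"rz":0,"dx":0,"dy":0,"dz":0,"gripper":0},{"rx":0,"ry":0,"rz":0,"dx":0,"dy":0,"dz":0,"gripper":0},{"rx":0,"ry":0,"rz":0,"dx":0,"dy":0,"dz":0,"gripper":-1},{"rx":0,"ry":0,"rz":0,"dx":0,"dy":0,"dz":0,"gripper":-1},{"rx":0,"ry":0,"rz":0,"dx":0,"dy":0,"dz":0,"gripper":-1},{"rx":0,"ry":0,"rz":0,"dx":0,"dy":0,"dz":0,"gripper":-1}]}}

```text
clock: 29.05
tcp_pos: [0.3008, 0.3041, 0.0268]
orientation: [2.115, 2.322, 0.001]
contact_force: [0.0, -1.6, 6.6]
grip_width: 0.0123
gripper_force: 58.6
```

{"fn": "step_arm", "kwargs": {"moves": [{"rx":0,"ry":0,"rz":0,"dx":0,"dy":0,"dz":-15,"gripper":-1},{"rx":0,"ry":0,"rz":0,"dx":0,"dy":0,"dz":-35,"gripper":-1},{"rx":0,"ry":0,"rz":0,"dx":0,"dy":0,"dz":-40,"gripper":-1},{"rx":0,"ry":0,"rz":0,"dx":0,"dy":0,"dz":-40,"gripper":-1},{"rx":0,"ry":0,"rz":0,"dx":0,"dy":0,"dz":-40,"gripper":-1},{"rx":0,"ry":0,"rz":0,"dx":0,"dy":0,"dz":-40,"gripper":-1},{"rx":0,"ry":0,"rz":0,"dx":0,"dy":0,"dz":-40,"gripper":-1},{"rx":0,"ry":0,"rz":0,"dx":0,"dy":0,"dz":-30,"gripper":-1},{"rx":0,"ry":0,"rz":2.8,"dx":0,"dy":0,"dz":0,"gripper":-1},{"rx":0,"ry":0,"rz":0,"dx":0,"dy":0,"dz":0,"gripper":-1},{"rx":0,"ry":0,"rz":0,"dx":0,"dy":0,"dz":0,"gripper":-1}]}}

```text
clock: 30.42
tcp_pos: [0.3003, 0.3037, 0.3058]
orientation: [-2.17, -2.271, 0.002]
contact_force: [0.2, 0.8, -1.4]
grip_width: 0.0119
gripper_force: 58.9
```

```bash
python3 - <<'E'
from h import *
c=r.camera_info("wrist"); im=r.grab_frame("wrist"); cv2.imwrite("pics/w12.png",im)
for b in blobs(masks(im)["blue"],300): print(b[0],b[1],[np.round(x,1) for x in b[2]])
a=np.radians(2.6);X=np.array([np.cos(a),np.sin(a)]);Y=np.array([-X[1],X[0]])
rel([*(np.array([.4938,-.0747])-.046*X+.022*Y),.2],2.6)
E
```

```text
[400.4 190.9] 7784 [array([412.4, 189.6]), array([132.7, 155.2]), np.float64(39.9)]
[258.6 245.1] 5114 [array([258.5, 248.5]), array([179.,  33.]), np.float64(90.0)]
t 30.475 tcp [0.3003 0.3037 0.3058] yaw_x 92.59 zax [-0.001 -0.001 -1.   ] F [ 0.1 -0.6 -1. ] w 0.0123 j [-0.01  0.08 -0.95  2.    0.07  1.1  -0.95]
d [-364.7  130.3  105.9] rz -0.0 (tool down: rz=-world)
```

{"fn": "step_arm", "kwargs": {"moves": [{"rx":0,"ry":0,"rz":0,"dx":-30,"dy":17,"dz":0,"gripper":-1},{"rx":0,"ry":0,"rz":0,"dx":-38,"dy":19,"dz":0,"gripper":-1},{"rx":0,"ry":0,"rz":0,"dx":-38,"dy":19,"dz":0,"gripper":-1},{"rx":0,"ry":0,"rz":0,"dx":-38,"dy":16,"dz":0,"gripper":-1},{"rx":0,"ry":0,"rz":0,"dx":-38,"dy":16,"dz":0,"gripper":-1},{"rx":0,"ry":0,"rz":0,"dx":-38,"dy":16,"dz":0,"gripper":-1},{"rx":0,"ry":0,"rz":0,"dx":-38,"dy":15,"dz":0,"gripper":-1},{"rx":0,"ry":0,"rz":0,"dx":-36,"dy":4,"dz":0,"gripper":-1},{"rx":0,"ry":0,"rz":0,"dx":-36,"dy":4,"dz":0,"gripper":-1},{"rx":0,"ry":0,"rz":0,"dx":-34.5,"dy":4,"dz":20,"gripper":-1},{"rx":0,"ry":0,"rz":0,"dx":0,"dy":0,"dz":40,"gripper":-1},{"rx":0,"ry":0,"rz":0,"dx":0,"dy":0,"dz":40,"gripper":-1},{"rx":0,"ry":0,"rz":0,"dx":0,"dy":0,"dz":40,"gripper":-1},{"rx":0,"ry":0,"rz":0,"dx":0,"dy":0,"dz":15,"gripper":-1},{"rx":0,"ry":0,"rz":0,"dx":0,"dy":0,"dz":0,"gripper":-1},{"rx":0,"ry":0,"rz":0,"dx":0,"dy":0,"dz":0,"gripper":-1}]}}

```text
clock: 32.48
tcp_pos: [0.4477, -0.0544, 0.1525]
orientation: [2.17, 2.269, 0.002]
contact_force: [0.7, -0.7, -0.8]
grip_width: 0.012
gripper_force: 58.9
```

```bash
python3 - <<'E'
from h import *
c=r.camera_info("wrist"); im=r.grab_frame("wrist"); cv2.imwrite("pics/w13.png",im)
for b in blobs(masks(im)["blue"],300): print(b[0],b[1],[np.round(x,1) for x in b[2]],ray(c,b[0],.05).round(4))
a=np.radians(2.6);X=np.array([np.cos(a),np.sin(a)]);Y=np.array([-X[1],X[0]])
rel([*(np.array([.4938,-.0747])-.046*X+.022*Y),.069],2.6)
E
```

```text
[377.9 193.4] 2582 [array([377.5, 194.9]), array([ 22.5, 125.1]), np.float64(6.3)] [ 0.5357 -0.0519  0.05  ]
[258.5 244.9] 5091 [array([258.5, 248. ]), array([180.,  33.]), np.float64(90.0)] [ 0.4508 -0.0965  0.05  ]
t 32.525 tcp [ 0.4478 -0.0544  0.1527] yaw_x 92.54 zax [ 0.003 -0.    -1.   ] F [ 0.1  0.2 -0.5] w 0.012 j [ 0.43  0.29 -0.52  2.14  0.21  0.75 -0.18]
d [-0.3 -1.1 83.7] rz -0.1 (tool down: rz=-world)
```

View pics/w13.png

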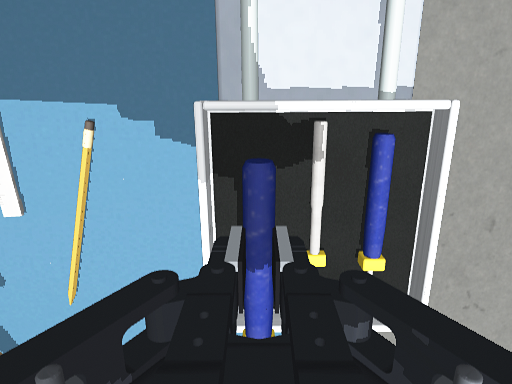

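The scriber and deburrer A lie side by side, and deburrer B is held over the free left part. I'll lower and release.

{"fn": "step_arm", "kwargs": {"moves": [{"rx":0,"ry":0,"rz":0,"dx":0,"dy":0,"dz":25,"gripper":-1},{"rx":0,"ry":0,"rz":0,"dx":0,"dy":0,"dz":25,"gripper":-1},{"rx":0,"ry":0,"rz":0,"dx":0,"dy":0,"dz":20,"gripper":-1},{"rx":0,"ry":0,"rz":0,"dx":0,"dy":0,"dz":9,"gripper":-1},{"rx":0,"ry":0,"rz":0,"dx":0,"dy":0,"dz":4,"gripper":-1},{"rx":0,"ry":0,"rz":0,"dx":0,"dy":0,"dz":0,"gripper":-1},{"rx":0,"ry":0,"rz":0,"dx":0,"dy":0,"dz":0,"gripper":-1},{"rx":0,"ry":0,"rz":0,"dx":0,"dy":0,"dz":0,"gripper":-0.45},{"rx":0,"ry":0,"rz":0,"dx":0,"dy":0,"dz":0,"gripper":-0.45},{"rx":0,"ry":0,"rz":0,"dx":0,"dy":0,"dz":0,"gripper":-0.45},{"rx":0,"ry":0,"rz":0,"dx":0,"dy":0,"dz":-20,"gripper":-0.45},{"rx":0,"ry":0,"rz":0,"dx":0,"dy":0,"dz":-30,"gripper":-0.45},{"rx":0,"ry":0,"rz":0,"dx":0,"dy":0,"dz":-40,"gripper":-0.2},{"rx":0,"ry":0,"rz":0,"dx":-20,"dy":0,"dz":-40,"gripper":0},{"rx":0,"ry":0,"rz":0,"dx":-20,"dy":0,"dz":-40,"gripper":0},{"rx":0,"ry":0,"rz":0,"dx":-20,"dy":0,"dz":-30,"gripper":0},{"rx":0,"ry":0,"rz":0,"dx":0,"dy":0,"dz":0,"gripper":0},{"rx":0,"ry":0,"rz":0,"dx":0,"dy":0,"dz":0,"gripper":0}]}}

```text
clock: 34.78
tcp_pos: [0.4487, -0.1139, 0.2676]
orientation: [-2.171, -2.27, 0.001]
contact_force: [0.3, -0.0, -0.2]
grip_width: 0.0427
gripper_force: 0.0
```

```bash
python3 - <<'E'
from h import *
c=r.camera_info("wrist"); im=r.grab_frame("wrist"); cv2.imwrite("pics/w14.png",im)
cs=[]
for b in blobs(masks(im)["blue"],300): print(b[0],b[1],[np.round(x,1) for x in b[2]],ray(c,b[0],.05).round(4))
tools(im,c,.056)
a=np.radians(2.6);X=np.array([np.cos(a),np.sin(a)]);Y=np.array([-X[1],X[0]])
for b in blobs(masks(im)["yellow"],20)+blobs(masks(im)["blue"],300):
    q=ray(c,b[0],.05)[:2]-np.array([.4938,-.0747]); print("tray xy",(q@X).round(3),(q@Y).round(3))
for b in blobs(masks(im)["red"],100): print("red",b[0],b[1],ray(c,b[0],.09))
rel((.4999,-.2086,.086),-87.4)
E
```

```text
[345.8 104.8] 1349 [array([346. , 105.5]), array([15.2, 94. ]), np.float64(3.7)] [ 0.5359 -0.0522  0.05  ]
[259.6 106.8] 1294 [array([260. , 107.5]), array([93., 14.]), np.float64(90.0)] [ 0.4482 -0.058   0.05  ]
collar [300.2 155.5] 61 [ 0.4927 -0.1053  0.056 ]
collar [338.1 156.4] 59 [ 0.5324 -0.1046  0.056 ]
collar [261.5 157.8] 38 [ 0.4525 -0.1095  0.056 ]
tray xy -0.002 -0.032
tray xy 0.039 -0.033
tray xy -0.043 -0.034
tray xy 0.043 0.021
tray xy -0.045 0.019
red [292.2 255.7] 538 [ 0.48805009 -0.2033937   0.09      ]
t 34.825 tcp [ 0.4486 -0.1136  0.2672] yaw_x 92.59 zax [-0.002  0.001 -1.   ] F [-0.   0.9 -0.6] w 0.0428 j [ 0.59  0.15 -0.52  2.    0.09  1.02  0.08]
d [-97.3  47.3 181.1] rz 90.0 (tool down: rz=-world)
```

View pics/w14.png

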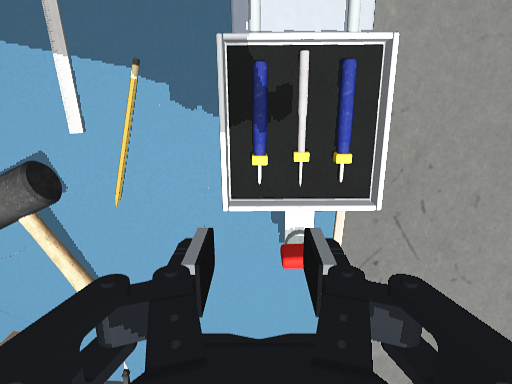

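All three tools lie flat side by side in the tray, with collars at (260,159), (301,156) and (343,158). Back to the latch.

{"fn": "step_arm", "kwargs": {"moves": [{"rx":0,"ry":0,"rz":10,"dx":-45,"dy":22,"dz":0,"gripper":-0.2},{"rx":0,"ry":0,"rz":10,"dx":-38.4,"dy":32.8,"dz":0,"gripper":-0.2},{"rx":0,"ry":0,"rz":10,"dx":0,"dy":0,"dz":0,"gripper":-0.2},{"rx":0,"ry":0,"rz":10,"dx":0,"dy":0,"dz":0,"gripper":-0.2},{"rx":0,"ry":0,"rz":10,"dx":0,"dy":0,"dz":0,"gripper":-0.2},{"rx":0,"ry":0,"rz":10,"dx":0,"dy":0,"dz":0,"gripper":-0.2},{"rx":0,"ry":0,"rz":10,"dx":0,"dy":0,"dz":0,"gripper":-0.2},{"rx":0,"ry":0,"rz":10,"dx":0,"dy":0,"dz":0,"gripper":-0.2},{"rx":0,"ry":0,"rz":8,"dx":0,"dy":0,"dz":0,"gripper":-0.2},{"rx":0,"ry":0,"rz":0,"dx":0,"dy":0,"dz":0,"gripper":-0.2},{"rx":0,"ry":0,"rz":0,"dx":0,"dy":0,"dz":0,"gripper":-0.2}]}}

```text
clock: 36.2
tcp_pos: [0.5006, -0.2, 0.2676]
orientation: [-3.138, -0.13, 0.002]
contact_force: [0.2, 0.9, -0.3]
grip_width: 0.0341
gripper_force: 0.0
```

```bash
python3 - <<'E'
from h import *
rel((.4999,-.2086,.086),-85.4)
c=r.camera_info("wrist"); im=r.grab_frame("wrist")
for b in blobs(masks(im)["red"],100): print("red",b[0],b[1],ray(c,b[0],.092).round(4),[ray(c,q,.092).round(3).tolist() for q in cv2.boxPoints(b[2])])
E
```

```text
t 36.2 tcp [ 0.5006 -0.2     0.2676] yaw_x 4.74 zax [-0.001  0.001 -1.   ] F [ 0.2  0.9 -0.3] w 0.0341 j [ 0.47  0.25 -0.24  1.85  0.07  1.05 -1.29]
d [ -1.2   8.6 181.6] rz 0.1 (tool down: rz=-world)
red [267.1 169.1] 714 [ 0.5037 -0.2091  0.092 ] [[0.527, -0.2, 0.092], [0.528, -0.213, 0.092], [0.48, -0.218, 0.092], [0.479, -0.204, 0.092]]
```

{"fn": "step_arm", "kwargs": {"moves": [{"rx":0,"ry":0,"rz":0,"dx":0,"dy":8.6,"dz":30,"gripper":-0.1},{"rx":0,"ry":0,"rz":0,"dx":0,"dy":0,"dz":40,"gripper":-0.1},{"rx":0,"ry":0,"rz":0,"dx":0,"dy":0,"dz":40,"gripper":-0.1},{"rx":0,"ry":0,"rz":0,"dx":0,"dy":0,"dz":35,"gripper":-0.1},{"rx":0,"ry":0,"rz":0,"dx":0,"dy":0,"dz":25,"gripper":-0.1},{"rx":0,"ry":0,"rz":0,"dx":0,"dy":0,"dz":11,"gripper":-0.1},{"rx":0,"ry":0,"rz":0,"dx":0,"dy":0,"dz":0,"gripper":-0.1},{"rx":0,"ry":0,"rz":0,"dx":0,"dy":0,"dz":0,"gripper":-1},{"rx":0,"ry":0,"rz":0,"dx":0,"dy":0,"dz":0,"gripper":-1},{"rx":0,"ry":0,"rz":0,"dx":0,"dy":0,"dz":0,"gripper":-1},{"rx":0,"ry":0,"rz":0,"dx":0,"dy":0,"dz":0,"gripper":-1}]}}

```text
clock: 37.62
tcp_pos: [0.5023, -0.2086, 0.0887]
orientation: [-3.139, -0.125, -0.003]
contact_force: [-2.4, 3.1, 5.8]
grip_width: 0.0127
gripper_force: 59.0
```

```bash
python3 - <<'E'
from h import *
rel((.4910,-.0185,.086),-85.4)
E
```

```text
t 37.625 tcp [ 0.5023 -0.2086  0.0887] yaw_x 4.57 zax [ 0.002  0.    -1.   ] F [-2.4  3.1  5.8] w 0.0127 j [ 0.44  0.49 -0.2   1.99  0.15  0.67 -1.35]
d [   3.9 -190.3    2.7] rz -0.0 (tool down: rz=-world)
```

{"fn": "step_arm", "kwargs": {"moves": [{"rx":0,"ry":0,"rz":0,"dx":0.3,"dy":-8,"dz":0,"gripper":-1},{"rx":0,"ry":0,"rz":0,"dx":0.5,"dy":-13,"dz":0,"gripper":-1},{"rx":0,"ry":0,"rz":0,"dx":0.5,"dy":-13,"dz":0,"gripper":-1},{"rx":0,"ry":0,"rz":0,"dx":0.5,"dy":-13,"dz":0,"gripper":-1},{"rx":0,"ry":0,"rz":0,"dx":0.5,"dy":-13,"dz":0,"gripper":-1},{"rx":0,"ry":0,"rz":0,"dx":0.5,"dy":-13,"dz":0,"gripper":-1},{"rx":0,"ry":0,"rz":0,"dx":0.5,"dy":-13,"dz":0,"gripper":-1},{"rx":0,"ry":0,"rz":0,"dx":0.5,"dy":-13,"dz":0,"gripper":-1},{"rx":0,"ry":0,"rz":0,"dx":0.5,"dy":-13,"dz":0,"gripper":-1},{"rx":0,"ry":0,"rz":0,"dx":0.5,"dy":-13,"dz":0,"gripper":-1},{"rx":0,"ry":0,"rz":0,"dx":0.5,"dy":-13,"dz":0,"gripper":-1},{"rx":0,"ry":0,"rz":0,"dx":0.5,"dy":-13,"dz":0,"gripper":-1},{"rx":0,"ry":0,"rz":0,"dx":0.5,"dy":-13,"dz":0,"gripper":-1},{"rx":0,"ry":0,"rz":0,"dx":0.5,"dy":-13,"dz":0,"gripper":-1},{"rx":0,"ry":0,"rz":0,"dx":0.3,"dy":-8,"dz":0,"gripper":-1},{"rx":0,"ry":0,"rz":0,"dx":0.2,"dy":-4,"dz":0,"gripper":-1},{"rx":0,"ry":0,"rz":0,"dx":0,"dy":-2.5,"dz":0,"gripper":-1},{"rx":0,"ry":0,"rz":0,"dx":0,"dy":0,"dz":0,"gripper":-1},{"rx":0,"ry":0,"rz":0,"dx":0,"dy":0,"dz":0,"gripper":-1}]}}

```text
clock: 40.0
tcp_pos: [0.493, -0.0185, 0.0885]
orientation: [3.138, 0.124, -0.001]
contact_force: [-5.5, -2.3, 14.8]
grip_width: 0.0131
gripper_force: 60.3
```

```bash
python3 - <<'E'
from h import *
rel((.4910,-.0185,.086),-85.4)
E
```

```text
t 40.0 tcp [ 0.493  -0.0185  0.0885] yaw_x 4.51 zax [-0.001 -0.002 -1.   ] F [-5.5 -2.3 14.8] w 0.0131 j [ 0.1   0.43 -0.23  2.1   0.17  0.63 -1.74]
d [-2.  -0.2  2.5] rz -0.1 (tool down: rz=-world)
```

Home. I'll turn the latch back.

{"fn": "step_arm", "kwargs": {"moves": [{"rx":0,"ry":0,"rz":0,"dx":-1.5,"dy":0,"dz":0.5,"gripper":-1},{"rx":0,"ry":0,"rz":-8,"dx":0,"dy":0,"dz":0,"gripper":-1},{"rx":0,"ry":0,"rz":-8,"dx":0,"dy":0,"dz":0,"gripper":-1},{"rx":0,"ry":0,"rz":-8,"dx":0,"dy":0,"dz":0,"gripper":-1},{"rx":0,"ry":0,"rz":-8,"dx":0,"dy":0,"dz":0,"gripper":-1},{"rx":0,"ry":0,"rz":-8,"dx":0,"dy":0,"dz":0,"gripper":-1},{"rx":0,"ry":0,"rz":-8,"dx":0,"dy":0,"dz":0,"gripper":-1},{"rx":0,"ry":0,"rz":-8,"dx":0,"dy":0,"dz":0,"gripper":-1},{"rx":0,"ry":0,"rz":-8,"dx":0,"dy":0,"dz":0,"gripper":-1},{"rx":0,"ry":0,"rz":-8,"dx":0,"dy":0,"dz":0,"gripper":-1},{"rx":0,"ry":0,"rz":-8,"dx":0,"dy":0,"dz":0,"gripper":-1},{"rx":0,"ry":0,"rz":-8,"dx":0,"dy":0,"dz":0,"gripper":-1},{"rx":0,"ry":0,"rz":-1,"dx":0,"dy":0,"dz":0,"gripper":-1},{"rx":0,"ry":0,"rz":0,"dx":0,"dy":0,"dz":0,"gripper":-1},{"rx":0,"ry":0,"rz":0,"dx":0,"dy":0,"dz":0,"gripper":-1},{"rx":0,"ry":0,"rz":0,"dx":0,"dy":0,"dz":0,"gripper":-1}]}}

```text
clock: 42.0
tcp_pos: [0.4907, -0.0176, 0.0884]
orientation: [-2.152, -2.288, 0.004]
contact_force: [-11.9, 1.0, 25.2]
grip_width: 0.0132
gripper_force: 61.9
```

```bash
python3 - <<'E'
from h import *
o,_=st(); print(o["moment"],o["gripper_force"])
E
```

```text
t 42.0 tcp [ 0.4907 -0.0176  0.0884] yaw_x 93.5 zax [-0.002 -0.002 -1.   ] F [-11.9   1.   25.2] w 0.0132 j [ 0.41  0.49 -0.61  2.09  0.44  0.69 -0.43]
[ 0.3044162   2.49185354 -0.25566235] 61.94857835769653
```

The latch is at its stop. I'll release, rise and look at the dial from above.

{"fn": "step_arm", "kwargs": {"moves": [{"rx":0,"ry":0,"rz":0,"dx":0,"dy":0,"dz":0,"gripper":0.2},{"rx":0,"ry":0,"rz":0,"dx":0,"dy":0,"dz":0,"gripper":0.2},{"rx":0,"ry":0,"rz":0,"dx":0,"dy":0,"dz":0,"gripper":0.2},{"rx":0,"ry":0,"rz":0,"dx":0,"dy":0,"dz":-20,"gripper":0.2},{"rx":0,"ry":0,"rz":0,"dx":0,"dy":0,"dz":-40,"gripper":0.2},{"rx":0,"ry":0,"rz":0,"dx":0,"dy":0,"dz":-50,"gripper":0.2},{"rx":0,"ry":0,"rz":0,"dx":0,"dy":0,"dz":-50,"gripper":0.2},{"rx":0,"ry":0,"rz":0,"dx":0,"dy":0,"dz":-50,"gripper":0.2},{"rx":0,"ry":0,"rz":0,"dx":0,"dy":0,"dz":-40,"gripper":0.2},{"rx":0,"ry":0,"rz":0,"dx":0,"dy":0,"dz":-20,"gripper":0.2},{"rx":0,"ry":0,"rz":0,"dx":40,"dy":0,"dz":0,"gripper":0.2},{"rx":0,"ry":0,"rz":0,"dx":45,"dy":0,"dz":0,"gripper":0.2},{"rx":0,"ry":0,"rz":0,"dx":45,"dy":0,"dz":0,"gripper":0.2},{"rx":0,"ry":0,"rz":0,"dx":45,"dy":0,"dz":0,"gripper":0.2},{"rx":0,"ry":0,"rz":0,"dx":40,"dy":0,"dz":0,"gripper":0.2},{"rx":0,"ry":0,"rz":0,"dx":0,"dy":0,"dz":0,"gripper":0.2},{"rx":0,"ry":0,"rz":0,"dx":0,"dy":0,"dz":0,"gripper":0.2},{"rx":0,"ry":0,"rz":0,"dx":0,"dy":0,"dz":0,"gripper":0.2}]}}

```text
clock: 44.25
tcp_pos: [0.4792, 0.1952, 0.3566]
orientation: [2.154, 2.286, -0.001]
contact_force: [-1.1, -0.4, 0.0]
grip_width: 0.051
gripper_force: 0.0
```

```bash
cat >> h.py <<'E'
def dial(im,c,ctr0,ztop=.23,zs=.197):
    "red mark, black bar and white pointer blobs near the dial, as world points about ctr0"
    h=cv2.cvtColor(im,cv2.COLOR_BGR2HSV)
    m=masks(im)["red"]
    for b in blobs(m,10): print("red",b[0],b[1],ray(c,b[0],zs).round(4))
    u0=proj(c,[*ctr0,zs])[0]; print("ctr px",u0.round(1))
    wh=cv2.inRange(h,(0,0,150),(180,60,255))
    for b in blobs(wh,8):
        if np.hypot(*(b[0]-u0))<130: print("white",b[0],b[1],[np.round(x,1) for x in b[2]],ray(c,b[0],zs).round(4))
    bk=cv2.inRange(h,(0,0,0),(180,255,75))
    for b in blobs(bk,60):
        if np.hypot(*(b[0]-u0))<90: print("black",b[0],b[1],[np.round(x,1) for x in b[2]],ray(c,b[0],ztop).round(4))
E
python3 - <<'E'
from h import *; import pickle
st()
c=r.camera_info("wrist"); im=r.grab_frame("wrist"); cv2.imwrite("pics/w15.png",im); pickle.dump(c,open("w15.pkl","wb"))
dial(im,c,(.478,.270))
# ascii dump of grey levels round the dial
u=proj(c,[.478,.27,.2])[0].astype(int); g=cv2.cvtColor(im,cv2.COLOR_BGR2GRAY); rd=masks(im)["red"]
print(u)
for y in range(u[1]-72,u[1]+72,3):
    print("%3d "%y+"".join("R" if rd[y,x] else " .:-=+*#%@"[min(9,g[y,x]//26)] for x in range(max(0,u[0]-90),min(512,u[0]+90),2)))
print(max(0,u[0]-90))
E
```

```text
t 44.25 tcp [0.4792 0.1952 0.3566] yaw_x 93.41 zax [-0.    -0.001 -1.   ] F [-1.1 -0.4  0. ] w 0.051 j [ 0.26  0.23 -0.89  1.75  0.19  1.25 -0.62]
red [ 6.8 22.3] 311 [0.2742 0.3062 0.197 ]
red [14.8 66.5] 286 [0.2757 0.2733 0.197 ]
red [ 22.3 108.5] 382 [0.2771 0.2398 0.197 ]
red [193.   98.7] 162 [0.4215 0.2563 0.197 ]
red [ 31.3 148. ] 16 [0.2802 0.2063 0.197 ]
red [ 67.5 185. ] 16 [0.3084 0.1742 0.197 ]
red [257.4 300.4] 376 [0.4868 0.0638 0.197 ]
ctr px [261.1  85.8]
white [278.1   3. ] 60 [array([278.,   3.]), array([6., 8.]), np.float64(90.0)] [0.4875 0.3323 0.197 ]
white [262.8 116.4] 14294 [array([259.3, 127.7]), array([131.3, 260. ]), np.float64(1.9)] [0.481  0.2452 0.197 ]
white [248.6  75.3] 160 [array([248.6,  75.3]), array([31.4,  5. ]), np.float64(48.8)] [0.4672 0.2776 0.197 ]
black [277.3  13.4] 123 [array([277.1,  13.7]), array([ 9., 14.]), np.float64(4.8)] [0.4862 0.3177 0.23  ]
black [260.2  88.7] 3848 [array([259.5,  88. ]), array([72., 69.]), np.float64(90.0)] [0.4773 0.2671 0.23  ]
[261  85]
 13 :::::::::::::::::::::::::::-:::====================:... +==========
[... 3792 characters left out ...]
######@@@===*@=================
136 =============::::-.::::=##.*###=########@################@@@###@@@-====*@==============-==
139 =============:::::-::::::=####:*### ###@@@@@@@@@########@@@@@@@@%=====:*-=================
142 ===================-..--:::+#+-###.@@@@@@@@@@@@@@####@@@@@@@@@*-------=+:=================
145 ===========*@=@@@@@@@@@@@@@@@@@@@@#@@@@@@@@@@@@@@####@@@@@@@**##****#####**+*=============
148 ==+========#@#@@@@@@@@@@@@@@@@@+*+@@@@@@@@@@@@@@@@@@@@@@@@@@@@@@@@@@@@@@@@@@@=============
151 ===========+@%-@............... :*#%%@@@@@@@@@@@@@@@@###:.::::...........#-@@=============
154 ==========--@@=@............... :*#%%%%%%%%%%%%%%%%%%%#*:.::::...........*-@@=============
171
```

```bash
python3 - <<'E'
from h import *; import pickle
c=pickle.load(open("w15.pkl","rb")); im=cv2.imread("pics/w15.png"); g=cv2.cvtColor(im,cv2.COLOR_BGR2GRAY)
for z in(.182,.187,.192):
    # scale outline points read from the dump
    P=np.array([ray(c,p,z)[:2] for p in [(197,85),(197,76),(200,61),(208,49),(225,31),(259,18),(301,31),(319,52),(325,85),(323,97),(318,109)]])
    A=np.c_[2*P,np.ones(len(P))]; s=np.linalg.lstsq(A,(P**2).sum(1),rcond=None)[0]
    R=np.sqrt(s[2]+s[0]**2+s[1]**2); print(z,"scale ctr",s[:2].round(4),"R",R.round(4),"res",(np.hypot(*(P-s[:2]).T)-R).round(4))
    rd=masks(im)["red"][60:130,180:215]; q=np.argwhere(rd)[:,::-1]+[180,60]; W=np.array([ray(c,p,z)[:2] for p in q.astype(float)]); d=np.hypot(*(W-s[:2]).T)
    t=W[d<np.percentile(d,35)]-s[:2]; v=t.mean(0)
    print("  red r range",d.min().round(4),d.max().round(4),"mark cw angle (machine)",(180-np.degrees(np.arctan2(v[1],v[0]))+2.6).round(1))
h=cv2.cvtColor(im,cv2.COLOR_BGR2HSV); wh=cv2.inRange(h,(0,0,150),(180,60,255))
n,l,s,ce=cv2.connectedComponentsWithStats(wh); i=[k for k in range(1,n) if abs(ce[k]-[248.6,75.3]).max()<2][0]
q=np.argwhere(l==i)[:,::-1].astype(float); W=np.array([ray(c,p,.2305)[:2] for p in q]); m=W.mean(0); v=np.linalg.svd(W-m)[2][0]; v*=np.sign(-v[0]); t=(W-m)@v
print("pointer strip",(m+v*t.min()).round(4),(m+v*t.max()).round(4),"cw angle",(180-np.degrees(np.arctan2(v[1],v[0]))+2.6).round(1))
E
```

```text
0.182 scale ctr [0.4781 0.2691] R 0.0557 res [ 0.0004  0.0007  0.001  -0.0009 -0.0014 -0.0007  0.0005  0.0015  0.0004
 -0.0002 -0.0014]
  red r range 0.0508 0.0669 mark cw angle (machine) 350.1
0.187 scale ctr [0.478 0.269] R 0.0547 res [ 0.0003  0.0007  0.001  -0.0009 -0.0013 -0.0007  0.0005  0.0015  0.0004
 -0.0002 -0.0014]
  red r range 0.05 0.0658 mark cw angle (machine) 350.1
0.192 scale ctr [0.478  0.2689] R 0.0538 res [ 0.0003  0.0007  0.0009 -0.0008 -0.0013 -0.0006  0.0005  0.0014  0.0004
 -0.0002 -0.0014]
  red r range 0.0491 0.0646 mark cw angle (machine) 350.1
pointer strip [0.4763 0.2681] [0.4606 0.2835] cw angle 47.1
```

The mark is at about -10° and the pointer at about +47°, with the axis at (0.478, 0.269). I'll align with the bar and go down.

{"fn": "step_arm", "kwargs": {"moves": [{"rx":0,"ry":0,"rz":0,"dx":36,"dy":1,"dz":0,"gripper":0.3},{"rx":0,"ry":0,"rz":0,"dx":37,"dy":2,"dz":0,"gripper":0.3},{"rx":0,"ry":0,"rz":-10.5,"dx":0,"dy":0,"dz":0,"gripper":0.3},{"rx":0,"ry":0,"rz":-10.5,"dx":0,"dy":0,"dz":0,"gripper":0.3},{"rx":0,"ry":0,"rz":-10.5,"dx":0,"dy":0,"dz":20,"gripper":0.3},{"rx":0,"ry":0,"rz":-10.5,"dx":0,"dy":0,"dz":20,"gripper":0.3},{"rx":0,"ry":0,"rz":0,"dx":0,"dy":0,"dz":20,"gripper":0.3},{"rx":0,"ry":0,"rz":0,"dx":0,"dy":0,"dz":0,"gripper":0.3},{"rx":0,"ry":0,"rz":0,"dx":0,"dy":0,"dz":0,"gripper":0.3}]}}

```text
clock: 45.42
tcp_pos: [0.4776, 0.2699, 0.2974]
orientation: [1.192, 2.906, 0.001]
contact_force: [-0.2, -0.6, 0.5]
grip_width: 0.0554
gripper_force: 0.0
```

```bash
python3 - <<'E'
from h import *
rel((.478,.269,.224),45.5)
c=r.camera_info("wrist"); im=r.grab_frame("wrist"); cv2.imwrite("pics/w16.png",im)
dial(im,c,(.478,.269))
g=cv2.cvtColor(im,cv2.COLOR_BGR2GRAY); rd=masks(im)["red"]
for y in range(120,330,6): print("%3d "%y+"".join("R" if rd[y,x] else " .:-=+*#%@"[min(9,g[y,x]//26)] for x in range(150,370,3)))
E
```

```text
t 45.425 tcp [0.4776 0.2699 0.2974] yaw_x 135.41 zax [ 0.001  0.    -1.   ] F [-0.2 -0.6  0.5] w 0.0554 j [ 0.18  0.4  -1.03  1.76  0.37  1.19 -0.16]
d [-0.9 -0.5 73.4] rz -0.1 (tool down: rz=-world)
red [4.3 2.4] 56 [0.2809 0.2443 0.197 ]
red [491.5  38.4] 565 [0.509  0.4462 0.197 ]
red [ 1.3 74.8] 21 [0.3032 0.2068 0.197 ]
red [188.8 146.2] 237 [0.4202 0.2589 0.197 ]
ctr px [258.1 193.2]
white [242.8 186.9] 15186 [array([242.3, 185.8]), array([160.8, 431.2]), np.float64(49.7)] [0.467  0.2646 0.197 ]
white [254.5 192. ] 210 [array([254.5, 192. ]), array([34.,  5.]), np.float64(90.0)] [0.4756 0.2678 0.197 ]
white [220.1 292. ] 395 [array([220., 292.]), array([ 4.2, 91.9]), np.float64(45.0)] [0.5149 0.1905 0.197 ]
white [171.  271.6] 62 [array([170. , 272.5]), array([9., 8.]), np.float64(90.0)] [0.4758 0.1766 0.197 ]
white [346.  271.6] 62 [array([347.5, 272.5]), array([9., 9.]), np.float64(90.0)] [0.5709 0.2728 0.197 ]
black [255.4 193.2] 5026 [array([255., 192.]), array([80.6, 80.6]), np.float64(45.0)] [0.4696 0.275  0.23  ]
120 ==================*%%=++++###+### ### ##%*###+:::::. .
[... 1992 characters left out ...]
   
276  .     **.      .........+--%@-==========================      .+*.       
282          ..     .......+--%@-============================:     .          
288          ..    ......#--%@-===============================     .          
294           .    ....+--%@======--===========================    .          
300               ...+--@@=====================================:  .           
306              ..+--@@========================================              
312              +--@@=-=========================================             
318    ..       --@@========--===================================       ..    
324              @==========-========-==========================
```

Bar aligned vertically at column 255. I'll go down and grip.

{"fn": "step_arm", "kwargs": {"grip_force": 60, "moves": [{"rx":0,"ry":0,"rz":0,"dx":0,"dy":-0.5,"dz":25,"gripper":0.2},{"rx":0,"ry":0,"rz":0,"dx":0,"dy":0,"dz":25,"gripper":0.2},{"rx":0,"ry":0,"rz":0,"dx":0,"dy":0,"dz":15,"gripper":0.2},{"rx":0,"ry":0,"rz":0,"dx":0,"dy":0,"dz":8,"gripper":0.2},{"rx":0,"ry":0,"rz":0,"dx":0,"dy":0,"dz":0,"gripper":0.2},{"rx":0,"ry":0,"rz":0,"dx":0,"dy":0,"dz":0,"gripper":-1},{"rx":0,"ry":0,"rz":0,"dx":0,"dy":0,"dz":0,"gripper":-1},{"rx":0,"ry":0,"rz":0,"dx":0,"dy":0,"dz":0,"gripper":-1},{"rx":0,"ry":0,"rz":0,"dx":0,"dy":0,"dz":0,"gripper":-1}]}}

```text
clock: 46.6
tcp_pos: [0.4763, 0.2687, 0.2246]
orientation: [1.189, 2.908, -0.004]
contact_force: [-4.2, -4.5, 8.3]
grip_width: 0.0126
gripper_force: 59.0
```

```bash
python3 - <<'E'
from h import *
st()
E
```

```text
t 46.6 tcp [0.4763 0.2687 0.2246] yaw_x 135.52 zax [-0.001 -0.002 -1.   ] F [-4.2 -4.5  8.3] w 0.0126 j [ 0.13  0.47 -0.98  1.84  0.45  1.07 -0.23]
```

{"fn": "step_arm", "kwargs": {"moves": [{"rx":0,"ry":0,"rz":-8,"dx":0,"dy":0,"dz":0,"gripper":-1},{"rx":0,"ry":0,"rz":-8,"dx":0,"dy":0,"dz":0,"gripper":-1},{"rx":0,"ry":0,"rz":-8,"dx":0,"dy":0,"dz":0,"gripper":-1},{"rx":0,"ry":0,"rz":-8,"dx":0,"dy":0,"dz":0,"gripper":-1},{"rx":0,"ry":0,"rz":-8,"dx":0,"dy":0,"dz":0,"gripper":-1},{"rx":0,"ry":0,"rz":-8,"dx":0,"dy":0,"dz":0,"gripper":-1},{"rx":0,"ry":0,"rz":0,"dx":0,"dy":0,"dz":0,"gripper":-1}]}}

```text
clock: 47.48
tcp_pos: [0.4763, 0.2689, 0.2246]
orientation: [0.099, -3.139, 0.003]
contact_force: [-5.4, -5.1, 9.5]
grip_width: 0.0129
gripper_force: 59.3
```

```bash
python3 - <<'E'
from h import *
st()
E
```

```text
t 47.475 tcp [0.4763 0.2689 0.2246] yaw_x -176.39 zax [-0.001 -0.002 -1.   ] F [-5.4 -5.1  9.5] w 0.0129 j [ 0.25  0.57 -1.18  1.84  0.58  1.14  0.5 ]
```

{"fn": "step_arm", "kwargs": {"moves": [{"rx":0,"ry":0,"rz":-8,"dx":0,"dy":0,"dz":0,"gripper":-1},{"rx":0,"ry":0,"rz":-8,"dx":0,"dy":0,"dz":0,"gripper":-1},{"rx":0,"ry":0,"rz":-8,"dx":0,"dy":0,"dz":0,"gripper":-1},{"rx":0,"ry":0,"rz":-8,"dx":0,"dy":0,"dz":0,"gripper":-1},{"rx":0,"ry":0,"rz":-8,"dx":0,"dy":0,"dz":0,"gripper":-1},{"rx":0,"ry":0,"rz":-5,"dx":0,"dy":0,"dz":0,"gripper":-1},{"rx":0,"ry":0,"rz":0,"dx":0,"dy":0,"dz":0,"gripper":-1},{"rx":0,"ry":0,"rz":0,"dx":0,"dy":0,"dz":0,"gripper":-1},{"rx":0,"ry":0,"rz":0,"dx":0,"dy":0,"dz":0,"gripper":-1}]}}

```text
clock: 48.6
tcp_pos: [0.4761, 0.2689, 0.2246]
orientation: [1.29, -2.862, 0.002]
contact_force: [-5.2, -4.7, 8.7]
grip_width: 0.013
gripper_force: 59.5
```

```bash
python3 - <<'E'
from h import *
o,_=st(); print(o["moment"])
E
```

```text
t 48.6 tcp [0.4761 0.2689 0.2246] yaw_x -131.47 zax [-0.001 -0.002 -1.   ] F [-5.2 -4.7  8.7] w 0.013 j [ 0.32  0.67 -1.33  1.84  0.7   1.22  1.18]
[-0.92212332  1.19533709  0.00991901]
```

Pointer now about 36° past the mark. I'll bring it clockwise up to the mark and release.

{"fn": "step_arm", "kwargs": {"moves": [{"rx":0,"ry":0,"rz":6,"dx":0,"dy":0,"dz":0,"gripper":-1},{"rx":0,"ry":0,"rz":6,"dx":0,"dy":0,"dz":0,"gripper":-1},{"rx":0,"ry":0,"rz":6,"dx":0,"dy":0,"dz":0,"gripper":-1},{"rx":0,"ry":0,"rz":6,"dx":0,"dy":0,"dz":0,"gripper":-1},{"rx":0,"ry":0,"rz":5,"dx":0,"dy":0,"dz":0,"gripper":-1},{"rx":0,"ry":0,"rz":4,"dx":0,"dy":0,"dz":0,"gripper":-1},{"rx":0,"ry":0,"rz":2.5,"dx":0,"dy":0,"dz":0,"gripper":-1},{"rx":0,"ry":0,"rz":0,"dx":0,"dy":0,"dz":0,"gripper":-1},{"rx":0,"ry":0,"rz":0,"dx":0,"dy":0,"dz":0,"gripper":-1},{"rx":0,"ry":0,"rz":0,"dx":0,"dy":0,"dz":0,"gripper":-1}]}}

```text
clock: 49.85
tcp_pos: [0.4762, 0.2689, 0.2247]
orientation: [0.356, -3.12, 0.003]
contact_force: [-5.2, -4.5, 8.2]
grip_width: 0.013
gripper_force: 59.3
```

```bash
python3 - <<'E'
from h import *
o,_=st(); print(o["moment"])
c=r.camera_info("wrist"); im=r.grab_frame("wrist"); cv2.imwrite("pics/w17.png",im)
for b in blobs(masks(im)["red"],30): print("red",b[0],b[1],[np.round(x,1) for x in b[2]],ray(c,b[0],.187).round(4))
print(proj(c,[[.4765,.2688,.187],[.4765,.2688,.23]]).round(1))
g=cv2.cvtColor(im,cv2.COLOR_BGR2GRAY); rd=masks(im)["red"]
for y in range(120,330,6): print("%3d "%y+"".join("R" if rd[y,x] else " .:-=+*#%@"[min(9,g[y,x]//26)] for x in range(150,370,3)))
E
```

```text
t 49.85 tcp [0.4762 0.2689 0.2247] yaw_x -166.98 zax [-0.001 -0.002 -1.   ] F [-5.2 -4.5  8.2] w 0.013 j [ 0.26  0.58 -1.2   1.84  0.59  1.15  0.65]
[-0.88958261  1.14103604  0.00942383]
red [261.8 117.9] 498 [array([262.5, 122. ]), array([29., 34.]), np.float64(0.0)] [0.4202 0.2559 0.187 ]
red [500.5 316.2] 468 [array([500., 316.]), array([26., 22.]), np.float64(90.0)] [0.4988 0.4159 0.187 ]
[[261.4 228.4]
 [262.1 270.6]]
120             @=......................RRRR.......-=+======::::::::::::::::::
126            :----------::::=+*##-+###RRR=##+=*+:........-::::::::::::::::::
132           :--=======-+@@@@ ##### ###RRR+## ########*.......:::::::::::::::
138           :-=====+@@@=@@@@@.***# ###RRR### #### ####* #-......::::::::::::
144 ..        --==-@@#@@@@.@@@@#*%%* #*******.+### *#### #####=.......::::::::
150 ::::::::::--@@@@@@.@@@@.*@@@@@@@@%*%%%#########*#*= ####..##+::::....:::::
156 ***+++===:@@@.+@@@@-@@@@@@@@@@@@@@#%%%################* #####:*:::::::::::
162 ########*@@@@@@.@@@@@@@@@@@@@@@@@**%%%##*##################:.###+:::::::::
168 %%%#%%%@@@.@@@@@@@@@@@@@@@@@@@@@@**%%
[... 1391 characters left out ...]
   @@@@@@=             ..            .              +%@@@@          
282  .:.                         ..            .                          ..  
288                              ..            .                              
294    .                          .            .                              
300 ...                           .            .                              
306 ...........                  :.            .                   .......    
312 ..........       ..          = : .       @            ..       .......... 
318 .........                    ==-=:     :====                    ..........
324 .........                    ===============-                    .........
```

```bash
python3 - <<'E'
from h import *
im=cv2.imread("pics/w17.png"); c=r.camera_info("wrist"); g=cv2.cvtColor(im,cv2.COLOR_BGR2GRAY); rd=masks(im)["red"]
for y in range(98,180,2): print("%3d "%y+"".join("R" if rd[y,x] else " .:-=+*#%@"[min(9,g[y,x]//26)] for x in range(236,290)))
for z in (.183,.187,.195): print(z,[ray(c,p,z)[:2].round(4).tolist() for p in [(273,140),(258,147),(258,175)]])
E
```

```text
98 ####################%=###=======#########%+*==========
100 ###########%#####=========================##==========
102 ##%###%%===#==========================================
104 =##===================================================
106 ============-RRRRRRRRRRRRRRRRRRRRRRRRRRR-=============
108 ===========+RRRRRRRRRRRRRRRRRRRRRRRRRRRRR:============
110 -=====+====+RRRRRRRRRRRRRRRRRRRRRRRRRRRRR:============
112 .........:--:RRRRRRRRRRRRRRRRRRRRRRRRRRRR-============
114 ......................RRRRRRRRRR---------=============
116 ......................RRRRRRRRRR--====================
118 ......................RRRRRRRRRR..........:--=========
120 .....................RRRRRRRRRRR.....................:
122 ...........:::--=====RRRRRRRRRRR......................
124 ::--=++=++*##########RRRRRRRRRRR#*****+++++=--........
126 #######-  +##########RRRRRRRRRR=########+:==##**++=-:.
128 #######=  -##########RRRRRRRRRR=########-  =#########*
130 ########  .##########RRRRRRRRRR=########.  *##########
132 ########   ##########RRRRRRRRRR+#######+  :###########
134 ########-  -#########RRRRRRRRRR+###
[... 798 characters left out ...]
@@@@@@*****#%%%%%%%*######****##*##############
164 @@@@@@@@@@@@@*****#%%%%%%%**#################*##*#*###
166 @@@@@@@@@@@@******#%%%%%%%********######*#############
168 @@@@@@@@@@@@******#%%%%%%%********************####*###
170 @@@@@@@@@@@@@%%***#%%%%%%%****************************
172 @@@@@@@@@@@@@@@***#%%%%%%%*****#*#********************
174 @@@@@@@@@@@@@@@***#%%%%%%%**#*#*#*##*#******##*#******
176 @@***@@@@@@@@@*****%%%%%%%+*+***#########*####*##****#
178 @@**+++=:::              .       ..:==**+*##*#*****#**
0.183 [[0.4299, 0.264], [0.4351, 0.2574], [0.4493, 0.2607]]
0.187 [[0.4294, 0.2637], [0.4344, 0.2573], [0.4484, 0.2605]]
0.195 [[0.4284, 0.2632], [0.4332, 0.257], [0.4465, 0.2601]]
```

The pointer (column 258.5) is 1.7 mm short of the mark's stem (column 262). I'll turn 2° more clockwise, then release and rise.

{"fn": "step_arm", "kwargs": {"moves": [{"rx":0,"ry":0,"rz":2,"dx":0,"dy":0,"dz":0,"gripper":-1},{"rx":0,"ry":0,"rz":0,"dx":0,"dy":0,"dz":0,"gripper":-1},{"rx":0,"ry":0,"rz":0,"dx":0,"dy":0,"dz":0,"gripper":-1},{"rx":0,"ry":0,"rz":0,"dx":0,"dy":0,"dz":0,"gripper":-0.6},{"rx":0,"ry":0,"rz":0,"dx":0,"dy":0,"dz":0,"gripper":0.2},{"rx":0,"ry":0,"rz":0,"dx":0,"dy":0,"dz":0,"gripper":0.2},{"rx":0,"ry":0,"rz":0,"dx":0,"dy":0,"dz":0,"gripper":0.2},{"rx":0,"ry":0,"rz":0,"dx":0,"dy":0,"dz":-15,"gripper":0.2},{"rx":0,"ry":0,"rz":0,"dx":0,"dy":0,"dz":-30,"gripper":0.2},{"rx":0,"ry":0,"rz":0,"dx":0,"dy":0,"dz":-30,"gripper":0.2},{"rx":0,"ry":0,"rz":0,"dx":0,"dy":0,"dz":-25,"gripper":0.2},{"rx":0,"ry":0,"rz":0,"dx":0,"dy":0,"dz":0,"gripper":0.2},{"rx":0,"ry":0,"rz":0,"dx":0,"dy":0,"dz":0,"gripper":0.2}]}}

```text
clock: 51.52
tcp_pos: [0.4769, 0.2691, 0.3236]
orientation: [0.302, -3.127, 0.001]
contact_force: [0.3, -0.3, -0.2]
grip_width: 0.0509
gripper_force: 0.0
```

```bash
python3 - <<'E'
from h import *
st()
c=r.camera_info("wrist"); im=r.grab_frame("wrist"); cv2.imwrite("pics/w18.png",im)
g=cv2.cvtColor(im,cv2.COLOR_BGR2GRAY); rd=masks(im)["red"]
print(proj(c,[[.4765,.2688,.187],[.4315,.2610,.187]]).round(1))
for y in range(80,170,2): print("%3d "%y+"".join("R" if rd[y,x] else " .:-=+*#%@"[min(9,g[y,x]//26)] for x in range(225,305)))
# whole-scene check of tools, latch, bystanders
s=r.grab_frame("side");cs=r.camera_info("side"); cv2.imwrite("pics/s3.png",s); s0=cv2.imread("pics/side0.png")
for k,a in(("red",6),("blue",10),("yellow",2)):
    for b in blobs(masks(s)[k],a):
        if 200<b[0][0]<330 and 150<b[0][1]<300: print(k,b[0],b[1],[np.round(x,1) for x in b[2]],ray(cs,b[0],.085 if k=="red" else .05).round(3))
E
```

```text
t 51.525 tcp [0.4769 0.2691 0.3236] yaw_x -168.97 zax [-0.    -0.001 -1.   ] F [ 0.3 -0.3 -0.2] w 0.0509 j [ 0.32  0.48 -1.27  1.72  0.48  1.3   0.71]
[[260.1 179.8]
 [261.4 123.8]]
 80 :===============================================================--::::::::::::::
 82 -=================================================================-:::::::::::::
 84 ===---=====::::=====================================================--::::::::::
 86 ####********++==----::::::============================================-:::::::::
 88 #################********++===----:::=======================::::=:::::::=-::::::
 90 ###############################*******++===----:=---========---::::::---===:::::
 92 #################################%%###########******++===--=====:::::=======::::
 94 ############%####################%%%%%%%######%%%#%#######**###===---==---::::::
 96 ##############%########%%###%%####===######%%%%%%%##%===##================+**=-:
 98 ##############%%%#%%%%%%###======================#==================--:::-+=====
100 %%%##########%%%%###===#============-===========================
[... 2624 characters left out ...]
           :###############
164 @. .....                      .%%+++                             :##############
166 = ......                  ....-@@%%@                              :#############
168  .........                    :@%%%@                               :############
red [249.6 206.6] 65 [array([249.8, 206.7]), array([14.1,  5. ]), np.float64(56.3)] [ 0.494 -0.014  0.085]
red [308.7 240.7] 10 [array([308.5, 240.5]), array([3., 3.]), np.float64(90.0)] [0.381 0.208 0.085]
blue [262.  249.1] 37 [array([263.1, 249.9]), array([21.6,  3.1]), np.float64(56.3)] [0.527 0.144 0.05 ]
blue [293.1 273.6] 764 [array([291.2, 271.1]), array([42. , 41.8]), np.float64(10.7)] [0.48  0.275 0.05 ]
```

The pointer lines up with the mark (columns 257.5 and 258), the latch blob is identical to its locked appearance at the start, and the tools ride in the home tray. Handing in.

```bash
python3 -c "
from bench import r
print(r.hand_in())"
```

```text
the job is handed in; nothing more can be done
None
```

The job is handed in, but no verdict came back. By my last camera check the three tools lie side by side in the tray, the tray is home and latched, and the pointer is on the mark after an approach from about 36° past it; the pen and clip weren't touched.

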